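# Unload the powder case under the down-draught

## Robot

A 7-joint arm with a two-finger parallel gripper is mounted at the origin on the work surface. World frame = base frame: x ahead of the robot, y to its left, z up, the work surface at z = 0. Lengths are in m, angles in degrees, forces in N, time in s.
With the tool pointing down it reaches from about 0.425 to 0.875 m from the base axis. Payload 4.7 kg.
Tool frame: the origin (TCP) lies at the centre of the arm's flange, where the gripper is bolted on; the fingertips stand 182 mm ahead of it and the grasp point (between the pads) lies 164 mm ahead of it; z points along the fingers, y is the line along which they close (so a half turn about z gives the same grasp; the last joint's range is limited). The gripper opens to 87 mm and grips with 3 to 60 N. Pads are 19 mm wide; open, the fingers measure 117 mm over their backs; the gripper's body (75 mm by 190 mm) begins 51 mm behind the grasp point.
Start: joints at [73.516, 18.392, -4.016, 83.108, 1.295, 78.541, -3.26], TCP at [0.193, -0.621, 0.405] pointing down, gripper open.
Joint ranges: [-163.93, 163.93], [-17.29, 119.83], [-79.2, 71.16], [3.27, 140.29], [-89.18, 269.18], [5.43, 117.66], [-154.24, 154.24]. Speed limits (degrees/s): [147.25, 147.25, 180, 180, 180, 180, 180].

## Interface

Orientations are given as [roll, pitch, yaw] about the fixed x, y, z axes, in that order (R = Rz(yaw) Ry(pitch) Rx(roll)).
In Python, from cell import env gives the robot as it stands. The module is installed in compiled form; this text tells all that it offers.
- The arm moves only by the tool step_arm, never from a script. Its argument "steps" is one flat list of numbers, 5 for each row, row after row: the opening, from 0 (shut) to 1 (fully open), then the shift along the tool's x, y, z in mm, then the turn about the tool's z in degrees. In form: [grip, dx, dy, dz, roll, grip, dx, dy, dz, roll, ...]. A call has 1 to 12 rows; each row shifts and turns the commanded pose from where the row before left it, along the tool's axes as they then stand; what a row does not reach is not made up. A row lasts 1/8 s, in which the tool goes at most 62.5 mm and 10.7 degrees, less where a joint would pass 70% of its speed; a pose out of reach is approached as far as the arm can. A call with a gripper value outside its range is refused whole. The fingers move at their own pace and stop on an object; "grip_force" is the grip in N (left out, the last holds). Time passes only in rows, so rows that do not move let the fingers close. It gives the time, the measured TCP pose, the force, the opening and the grip force at its end, in the units of the state.
- env.get_obs(): the state, without advancing time (a new reading comes with each control period).
- env.read_camera(name): name is "side" or "top" or "wrist"; returns a dict with "image" (400x640x3 uint8, red, green, blue), "camera_matrix" (3x3 intrinsics, pixels), "R" (3x3) and "t" (3): a world point X has camera coordinates R X + t. Camera axes: x right, y down, z forward; pixel columns grow to the right and rows downward; lengths in m; the calibration is good to about 2 mm. A picture is of the moment at which its call begins. There is no depth.
- env.sign_off(): hands the job in; it is judged then, once.
The state is a dict: "time_s": time; "qpos": joint angles; "joint_velocities": joint speeds; "effort": joint torques, N m; "tool_pos": TCP position; "tool_rot": TCP orientation; "force": force on the tool from outside, world axes, zero at the start; "wrist_torque": the same for the moment, N m; "grip_width": finger opening in m; "grasp_force": force on a finger pad.
Only numpy, scipy, OpenCV 4.12 (cv2) and the standard library are available. Lean on these libraries where they do the work, as an engineer would, in place of code of your own. Each camera call takes 0.05 s, during which the arm holds its last target. There are 200 camera calls.

## Task

At the dusting bench, first turn the black ball knob of the extraction damper fully open, to the green mark, then lever up the lid of the navy powder case with the spatula, open it and stand every powder pot from the case upright in the aluminium work tray. Keep the damper fully open for as long as the case is open; when it is empty close its lid fully, and only then turn the damper back to the yellow half-way mark for dusting. Finish with the spatula lying on its green mat, and leave everything else on the bench as it is.

Things in the scene. Friction and masses are not known exactly. Their poses are not given: they have to be found in the camera images.
- ball_knob (a joint): Damper setting (rad): smooth black ball knob, 40 mm across, on a vertical spindle. 0 = shut (red mark), 1.3 = half (yellow), 2.6 = fully open (green, end stop); grows counter-clockwise from above. A white stripe on the ball points at the mark. Stiff (0.25 N m), stays where left, polished (friction 0.4): grip hard (40 N or more), pads centred on its widest part, or it slips.
- ball_centre (a point): Centre of the ball knob, 72 mm above the bench. The round bonnet below it (68 mm across) has its top 26 mm above the bench; a 12 mm spindle joins them.
- damper: Fixed damper control: round aluminium flange 92 mm across with a grey bonnet and the three coloured marks. Origin at the centre of its underside on the bench; its x axis points at the red mark, the yellow mark is 1.3 rad and the green mark 2.6 rad counter-clockwise from it.
- case: Navy steel case, fixed: 170 mm (its x) by 200 mm (its y), walls 4 mm, rim 55 mm and inner floor 4 mm above the bench. Origin: centre of its underside; -x side is the front, +x side carries the hinge. Along the front a ledge sticks out 14 mm, its top 47 mm above the bench, 8 mm below the lid's lip: the spatula blade fits in this gap, fingers do not.
- case_lid (a joint): Angle of the case lid (rad): 0 = shut, grows as it opens, stop at 1.75 (just past upright). It is a flat plate 184 mm by 204 mm and 5 mm thick with a stiff hinge: it stays where it is left and needs about 2.2 N at the lip to rise, up to 1.5 N to close.
- lid_lip (a point): Middle of the lid's front edge, on its underside: the lip, which overhangs the case's front wall by 14 mm. Moves with the lid. 55.5 mm above the bench when shut.
- lid_hinge (a point): Middle of the hinge line, 55.5 mm above the bench, along the case's y axis. The lip is 184 mm from it.
- spatula: Loose spatula, 195 mm long: wooden handle (x = -60 to +40 mm) 26 mm wide, 18 mm high with a flat underside; stiff steel blade (on to x = 135 mm) 22 mm wide, 2 mm thick, at mid-height, 9 mm above the underside. Origin on the underside near the balance point; +x along the blade, z up. 70 g. Lies on the mat at the start.
- spatula_tip (a point): Middle of the blade's end edge, 135 mm ahead of the spatula's origin and 9 mm above its underside.
- mat: Green mat, fixed, 170 mm (its x) by 100 mm (its y), 2 mm thick. Origin at the centre of its underside.
- tray: Aluminium work tray, fixed: 200 mm (its x) by 240 mm (its y), walls 3 mm thick and 35 mm high, inner floor 3 mm above the bench. Origin at the centre of its underside. The brush and the jar cap lie in its +x half; the half on its -x side is free for the pots.
- pot1: Magenta powder pot with a white screw cap, 42 mm across, 40 mm high, about 60 g, loose; stands upright on the case's floor at the start if it is there at all (two to four of the four pots are). Origin at the centre of its underside, z up.
- pot2: Magenta powder pot with a black screw cap, 42 mm across, 40 mm high, about 60 g, loose; stands upright on the case's floor at the start if it is there at all (two to four of the four pots are). Origin at the centre of its underside, z up.
- pot3: Magenta powder pot with an orange screw cap, 42 mm across, 40 mm high, about 60 g, loose; stands upright on the case's floor at the start if it is there at all (two to four of the four pots are). Origin at the centre of its underside, z up.
- pot4: Magenta powder pot with a green screw cap, 42 mm across, 40 mm high, about 60 g, loose; stands upright on the case's floor at the start if it is there at all (two to four of the four pots are). Origin at the centre of its underside, z up.
- jar: Large open magenta jar, 74 mm across, 90 mm high, loose, on the bench. Leave alone. Origin at the centre of its underside.
- jar_cap: Dark magenta cap, 64 mm across, 14 mm high, loose, lying in the tray. Leave alone. Origin at the centre of its underside.
- brush: Powder brush, about 150 mm long and 14 mm high, loose, lying along the tray's y axis in its +x half. Leave alone. Origin on its underside near the middle.
- tape: Roll of tape, 76 mm across, 46 mm high, loose, on the bench. Leave alone. Origin at the centre of its underside.
- glass_jar: Small open glass jar, 64 mm across, 70 mm high, loose, on the bench. Leave alone. Origin at the centre of its underside.
- scissors: Scissors with black handles, about 150 mm long and 8 mm high, lying loose on the bench. Leave alone. Origin on the underside at the pivot.

How it is judged:
By the outcome, as a careful person would: the job done as asked, in the order asked, and still so for the second after the job is handed in, with the robot touching nothing.
Of pot1, pot2, pot3, pot4 only 2 to 4 are there at a start; the rules pass over those that are not, and their reading is None.
At some moment in a run one of spatula may be knocked a few centimetres aside while the robot is not near it.
Once in a run the grip may slacken for a moment while it holds something.
It also fails if it takes over 200 s, if anything falls off the work surface, if the arm or the gripper's body presses on something with over 40 N, if the wrist force passes 120 N, or if a joint passes its speed limit or range.

## Working session

There is one attempt and no reset: what is moved stays moved. The work goes in short steps, Python scripts to look and compute and a tool call to move; the robot and the scene stay as the last step left them, time stands still between calls to the robot, and variables do not carry over. Pictures are saved under pics/ and viewed, at most 14 in all, crops included, and the job is handed in when it is done.

Besides the shell and the picture viewer there is one more tool, called after "Call:" in YAML: its name, and indented under it one key for each argument. step_arm: Moves the arm, as the interface text tells. Its arguments: {"type":"object","properties":{"steps":{"type":"array","items":{"type":"number"}},"grip_force":{"type":"number"}},"required":["steps"]}

```bash
mkdir -p pics; ls; cat > h.py <<'E'
import numpy as np, cv2
from cell import env
def snap(name,fn=None):
    c=env.read_camera(name)
    if fn: cv2.imwrite('pics/'+fn,c['image'][:,:,::-1])
    return c
def ray(c,u,v,z):
    K,R,t=np.array(c['camera_matrix']),np.array(c['R']),np.array(c['t'])
    o=-R.T@t; d=R.T@np.linalg.solve(K,[u,v,1.]); s=(z-o[2])/d[2]
    return o+s*d
def proj(c,X):
    p=np.array(c['camera_matrix'])@(np.array(c['R'])@np.array(X)+np.array(c['t'])); return p[:2]/p[2]
E
python3 - <<'E'
from h import *
o=env.get_obs(); print(o)
for n in('top','side'):
    c=snap(n,n+'0.png'); print(n,c['camera_matrix'],c['R'],c['t'])
E
```

```text
pics
{'time_s': 0.0, 'qpos': array([73.51445186, 18.4391418 , -4.01481897, 83.17485928,  1.29605539,
       78.53863484, -3.2611857 ]), 'joint_velocities': array([ 0.08125442, -0.11598707,  0.00162661,  0.02703163,  0.04268899,
       -0.02844714, -0.08580921]), 'effort': array([ 3.74149386e-04, -4.91297150e+01, -4.03531976e-01, -3.12536681e+01,
       -6.37151767e-02,  4.38858045e-02,  1.98449525e-04]), 'tool_pos': array([ 0.19312245, -0.62043987,  0.40366052]), 'tool_rot': array([-1.79892660e+02,  6.89733748e-03,  1.72936521e+01]), 'force': array([ 0.16339862, -0.4479884 , -0.19109829]), 'wrist_torque': array([-0.04163064, -0.0015791 , -0.01179561]), 'grasp_force': 0.0, 'grip_width': 0.08766669184531858}
top [[408.69102985   0.         310.97053421]
 [  0.         408.69102985 206.45040237]
 [  0.           0.           1.        ]] [[-0.01330385 -0.99990124  0.00453009]
 [-0.99265624  0.0126624  -0.12030482]
 [ 0.12023558 -0.00609734 -0.99272666]] [-0.01684631  0.57037413  0.97438449]
side [[374.40086219   0.         321.79150146]
 [  0.         374.40086219 196.42174995]
 [  0.           0.           1.        ]] [[-0.97143356 -0.23707325  0.01063539]
 [-0.18935017  0.74730977 -0.63692592]
 [ 0.14305017 -0.62074502 -0.77085165]] [0.55599723 0.18148778 0.95944544]
```

View pics/top0.png

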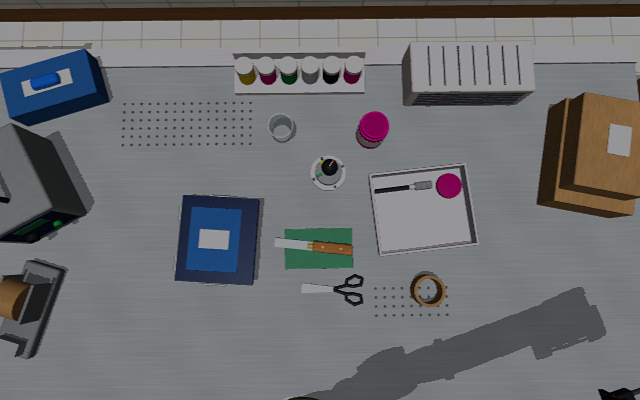

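View pics/side0.png

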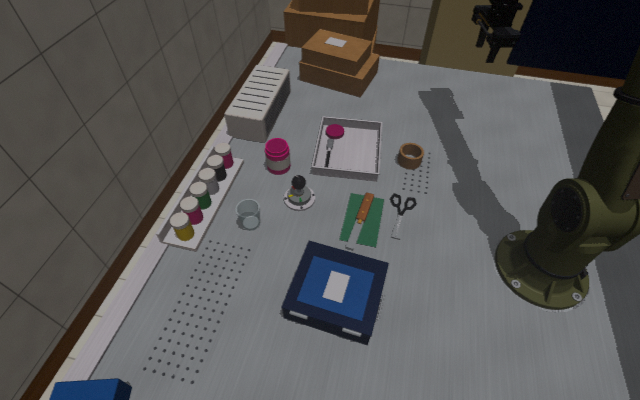

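The top view shows the case at (218,240), the mat and spatula at (319,248) with the blade pointing left toward the case, the damper at (328,172), and the tray at (423,210). The light hinge parts are on the case's far (+y) side, so its front faces the mat.

```bash
cat >> h.py <<'E'
def mask(c,lo,hi,box=None):
    m=cv2.inRange(cv2.cvtColor(c['image'],cv2.COLOR_RGB2HSV),np.array(lo),np.array(hi))
    if box: k=np.zeros_like(m); x0,y0,x1,y1=box; k[y0:y1,x0:x1]=255; m&=k
    return m
def rect(m):
    cs,_=cv2.findContours(m,cv2.RETR_EXTERNAL,cv2.CHAIN_APPROX_NONE)
    return cv2.minAreaRect(max(cs,key=cv2.contourArea))
def onplane(c,m,z):
    cs,_=cv2.findContours(m,cv2.RETR_EXTERNAL,cv2.CHAIN_APPROX_NONE)
    P=np.array([ray(c,u,v,z)[:2] for u,v in max(cs,key=cv2.contourArea)[:,0]])
    return cv2.minAreaRect((P*1000).astype(np.float32))
def blob(m):
    ys,xs=np.nonzero(m); return xs.mean(),ys.mean(),len(xs)
E
python3 - <<'E'
from h import *
c=snap('top'); s=snap('side')
print('case lid',onplane(c,mask(c,(105,80,20),(125,255,255),(165,180,275,300)),.0605))
print('mat',onplane(c,mask(c,(60,80,40),(85,255,255),(270,215,365,280)),.002))
m=mask(c,(5,120,60),(20,255,255),(280,225,365,265)); print('handle',rect(m),onplane(c,m,.015))
m=mask(c,(0,0,140),(180,60,255),(268,230,316,262)); print('blade',rect(m),onplane(c,m,.011))
m=mask(s,(5,120,60),(20,255,255),(345,185,385,230)); print('handle side',onplane(s,m,.015))
for n,cc,b in(('t',c,(305,150,352,195)),('s',s,(278,168,320,212))):
    m=mask(cc,(0,0,0),(180,255,45),b); r=rect(m); print('ball',n,r,ray(cc,*r[0],.072))
    big=cv2.resize(cc['image'][b[1]:b[3],b[0]:b[2]],None,fx=8,fy=8,interpolation=cv2.INTER_CUBIC)
    cv2.imwrite('pics/k%s.png'%n,big[:,:,::-1])
a=cv2.imread('pics/kt.png');b=cv2.imread('pics/ks.png'); H=max(a.shape[0],b.shape[0])
cv2.imwrite('pics/k.png',np.hstack([cv2.copyMakeBorder(x,0,H-x.shape[0],0,0,cv2.BORDER_CONSTANT) for x in(a,b)]))
m=mask(c,(0,0,150),(180,50,255),(360,155,485,262)); print('tray',rect(m),onplane(c,m,.035))
E
```

```text
case lid ((491.70611572265625, 199.99948120117188), (183.4832305908203, 203.65695190429688), 85.73861694335938)
mat ((443.5190124511719, -41.577667236328125), (168.40557861328125, 49.79785919189453), 89.2302017211914)
handle ((329.64849853515625, 247.51486206054688), (43.78163528442383, 10.049875259399414), 5.710593223571777) ((469.0492858886719, -69.38436889648438), (108.69241333007812, 24.893333435058594), 83.56294250488281)
blade ((292.8468017578125, 243.93002319335938), (37.67721939086914, 8.629183769226074), 6.115502834320068) ((479.233154296875, 22.10279083251953), (94.1355209350586, 21.469663619995117), 83.1497802734375)
handle side ((465.96917724609375, -70.41851806640625), (112.3930892944336, 24.51117706298828), 83.56820678710938)
ball t ((329.5, 167.0), (16.0, 15.0), 90.0) [ 0.66054233 -0.0698715   0.072     ]
ball s ((298.0, 182.5), (13.0, 12.0), 90.0) [ 0.65738654 -0.06663917  0.072     ]
tray ((419.8597106933594, 209.1256866455078), (74.32742309570312, 90.48458862304688), 82.32103729248047) ((559.111083984375, -292.18560791015625), (184.22991943359375, 222.4438018798828), 5.85645055770874)
```

View pics/k.png

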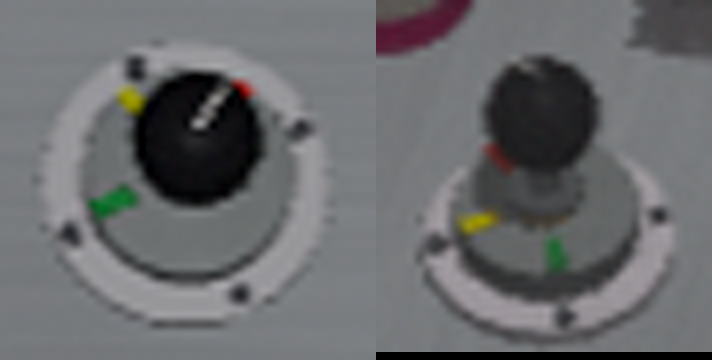

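The stripe points at the red mark, so the knob is at about 0. I'm moving above the knob first.

Call:
step_arm:
  steps: [1,34,-22,0,0,1,34,-22,0,0,1,34,-22,0,0,1,34,-22,0,0,1,34,-22,0,0,1,34,-22,0,0,1,34,-22,0,0,1,34,-22,0,0,1,34,-22,0,0,1,34,-22,0,0,1,34,-22,0,0,1,34,-22,0,0]
  grip_force: 60

```text
time_s: 1.7
tool_pos: [0.5049, -0.2462, 0.4047]
tool_rot: [180.0, 0.0, 17.3]
force: [-0.3, -0.4, -0.5]
grip_width: 0.0873
grasp_force: 0.0
```

Call:
step_arm:
  steps: [1,34,-22,0,0,1,34,-22,0,0,1,34,-22,0,0,1,34,-22,0,0,1,34,-22,0,0,1,31,-15,0,0,1,0,0,0,0,1,0,0,0,0]

```text
time_s: 2.7
tool_pos: [0.6587, -0.069, 0.4043]
tool_rot: [180.0, 0.1, 17.3]
force: [-0.6, -0.6, 0.2]
grip_width: 0.0863
grasp_force: 0.0
```

```bash
cat >> h.py <<'E'
def plan(x,y,z,yaw=None,step=40):
    "tool-frame total shift (mm) to world TCP target"
    o=env.get_obs(); p=o['tool_pos']; a=np.radians(o['tool_rot'][2])
    d=(np.array([x,y,z])-p)*1000
    t=np.array([np.cos(a)*d[0]+np.sin(a)*d[1], np.sin(a)*d[0]-np.cos(a)*d[1], -d[2]])
    n=int(np.ceil(np.linalg.norm(t)/step)) or 1
    print('at',p.round(4),'yaw %.2f'%np.degrees(a),'| shift',t.round(1),'| /%d:'%n,(t/n).round(1),'' if yaw is None else '| roll %.1f'%((np.degrees(a)-yaw+180)%360-180))
E
python3 - <<'E'
from h import *
plan(.659,-.068,.236)
c=snap('wrist','w1.png'); print(c['camera_matrix'][0],c['R'],c['t'])
print(proj(c,[.659,-.068,.072]),env.get_obs()['qpos'])
E
```

```text
at [ 0.6587 -0.069   0.4043] yaw 17.25 | shift [  0.6  -0.9 168.3] | /5: [ 0.1 -0.2 33.7] 
[338.28694964   0.         321.35644655] [[ 0.29712639 -0.95483759 -0.00104598]
 [-0.9238415  -0.28775753  0.25241331]
 [-0.2413147  -0.07403233 -0.96761895]] [-0.26030061  0.55782712  0.5423194 ]
[321.73790023 187.93370037] [ 25.79379368  22.4587328  -29.5251038   80.36861638  11.08544012
  80.08461694 -76.58266895]
```

View pics/w1.png

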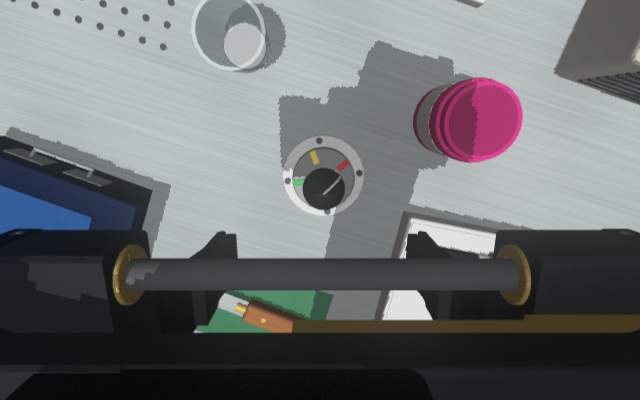

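The ball is at about (324,189), close to the predicted (322,188). I'll measure it exactly.

```bash
python3 - <<'E'
from h import *
c=snap('wrist')
m=mask(c,(0,0,0),(180,255,60),(295,160,352,215))
n,l,st,ce=cv2.connectedComponentsWithStats(m); i=1+np.argmax(st[1:,4]); print(st[i],ce[i])
cs,_=cv2.findContours((l==i).astype(np.uint8),0,1); (u,v),r=cv2.minEnclosingCircle(cs[0]); print(u,v,r,ray(c,u,v,.072))
p=ray(c,u,v,.072); plan(p[0],p[1],.236)
E
```

```text
[ 302  168   42   41 1227] [322.19478403 188.07579462]
322.66912841796875 187.980712890625 20.717010498046875 [ 0.65910039 -0.06956424  0.072     ]
at [ 0.6585 -0.0698  0.4047] yaw 17.16 | shift [ 6.000e-01 -1.000e-01  1.687e+02] | /5: [ 0.1 -0.  33.7]
```

Call:
step_arm:
  steps: [1,0,0,30,0,1,0,0,30,0,1,0,0,30,0,1,0,0,30,0,1,0,0,30,0,1,0.5,0,18,0,0,0,0,0,0,0,0,0,0,0,0,0,0,0,0,0,0,0,0,0,0,0,0,0,0,0,0,0,0,0]
  grip_force: 60

```text
time_s: 4.3
tool_pos: [0.6601, -0.07, 0.2372]
tool_rot: [179.8, -0.1, 17.2]
force: [2.0, -4.1, 0.2]
grip_width: 0.0378
grasp_force: 60.0
```

Call:
step_arm:
  steps: [0,0,0,0,-3,0,0,0,0,-3]

```text
time_s: 4.55
tool_pos: [0.6601, -0.07, 0.2371]
tool_rot: [179.8, -0.1, 23.3]
force: [3.1, -2.8, -0.7]
grip_width: 0.0375
grasp_force: 60.0
```

Call:
step_arm:
  steps: [0,0,0,0,-6,0,0,0,0,-6,0,0,0,0,-6,0,0,0,0,-6,0,0,0,0,-6,0,0,0,0,-6,0,0,0,0,-6,0,0,0,0,-6,0,0,0,0,-6,0,0,0,0,-6,0,0,0,0,-6,0,0,0,0,-6]

```text
time_s: 6.05
tool_pos: [0.6595, -0.0694, 0.2371]
tool_rot: [-180.0, 0.1, 95.4]
force: [-1.0, -2.6, 2.4]
grip_width: 0.0382
grasp_force: 60.0
```

Call:
step_arm:
  steps: [0,0,0,0,-6,0,0,0,0,-6,0,0,0,0,-6,0,0,0,0,-6,0,0,0,0,-6,0,0,0,0,-6,0,0,0,0,-6,0,0,0,0,-6,0,0,0,0,-6,0,0,0,0,-6,0,0,0,0,-6]

```text
time_s: 7.42
tool_pos: [0.6581, -0.0694, 0.2365]
tool_rot: [-179.7, -0.3, 161.4]
force: [-5.9, -2.5, 4.6]
grip_width: 0.0378
grasp_force: 60.0
```

```bash
python3 - <<'E'
from h import *
print({k:v for k,v in env.get_obs().items() if k in('wrist_torque','tool_rot','force')})
c=snap('wrist')['image'][100:260,220:420]; cv2.imwrite('pics/w2.png',cv2.resize(c,None,fx=3,fy=3)[:,:,::-1])
E
```

```text
{'tool_rot': array([-179.74066035,   -0.26763999,  161.36800277]), 'force': array([-5.88525821, -2.49490429,  4.56314401]), 'wrist_torque': array([-0.61290125,  1.28498865, -0.24108348])}
```

View pics/w2.png

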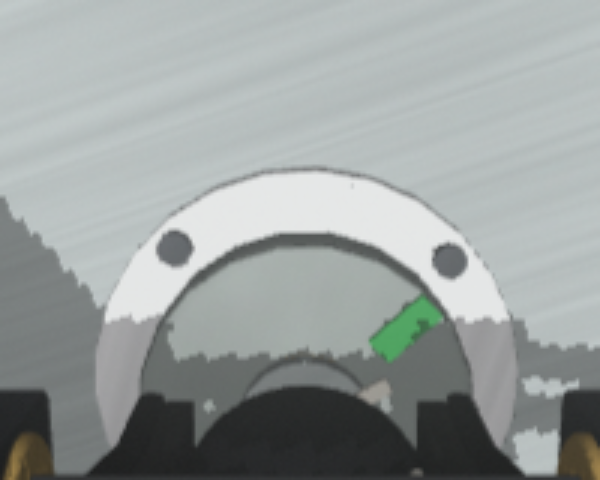

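The white stripe, at (375,390) in the crop, is almost in line with the green mark. I'll turn the last few degrees onto the end stop.

Call:
step_arm:
  steps: [0,0,0,0,-3,0,0,0,0,-2,0,0,0,0,-2,0,0,0,0,-2,0,0,0,0,0]

```text
time_s: 8.1
tool_pos: [0.6581, -0.0697, 0.2366]
tool_rot: [-179.7, -0.3, 170.2]
force: [-7.4, -3.8, 5.6]
grip_width: 0.038
grasp_force: 60.0
```

```bash
python3 - <<'E'
from h import *
o=env.get_obs();print(o['wrist_torque'],o['tool_rot'])
E
```

```text
[-0.73203269  1.33751894 -0.07351449] [-179.74631337   -0.30904912  170.19645284]
```

Call:
step_arm:
  steps: [1,0,0,0,0,1,0,0,0,0,1,0,0,0,0,1,0,0,0,0,1,0,0,-25,0,1,0,0,-40,0,1,0,0,-40,0,1,0,0,-40,0,1,0,0,-25,0,1,0,0,0,0]

```text
time_s: 9.35
tool_pos: [0.6599, -0.0671, 0.4109]
tool_rot: [180.0, 0.3, 170.3]
force: [-0.6, 0.8, -0.4]
grip_width: 0.087
grasp_force: 0.0
```

```bash
python3 - <<'E'
from h import *
c=snap('wrist'); im=c['image'][100:260,220:420]; a=cv2.resize(im,(500,400),interpolation=2)
t=snap('top'); b=cv2.resize(t['image'][120:280,210:370],(300,300),interpolation=2); b=cv2.copyMakeBorder(b,0,100,0,0,0)
cv2.imwrite('pics/w3.png',np.hstack([a,b])[:,:,::-1])
m=mask(c,(0,0,0),(180,255,60),(295,160,352,215)); n,l,st,ce=cv2.connectedComponentsWithStats(m); i=1+np.argmax(st[1:,4]); print(st[i])
plan(.659,-.0695,.236)
g=mask(c,(60,90,60),(85,255,255),(260,130,380,240)); 
y=mask(c,(20,120,80),(32,255,255),(260,130,380,240))
for k in(g,y): u,v,nn=blob(k); p=ray(c,u,v,.026); print(nn,p,np.degrees(np.arctan2(p[1]+.0695,p[0]-.659)))
E
```

```text
[ 297  166   41   40 1158]
at [ 0.6593 -0.0678  0.4073] yaw 170.31 | shift [ 1.000e-01 -1.700e+00  1.713e+02] | /5: [ 0.  -0.3 34.3] 
64 [ 0.64828847 -0.04554357  0.026     ] 114.09063420935911
22 [ 0.68184296 -0.05073512  0.026     ] 39.40218898876115
```

View pics/w3.png

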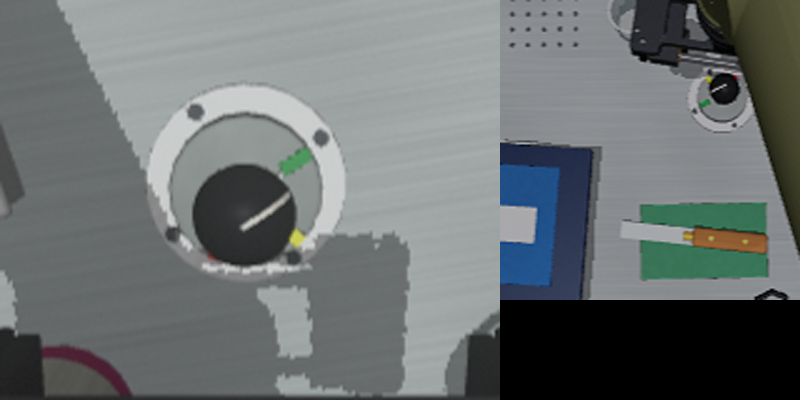

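The stripe runs from (242,230) to (290,196) in the crop, parallel to the direction of the green mark. I'll check the angle and measure the spatula again.

```bash
cat >> h.py <<'E'
def stripe(c,box,ctr=(.659,-.0695)):
    "angle of white stripe on the ball: rays intersected with the ball sphere"
    m=mask(c,(0,0,110),(180,70,255),box)
    K,R,t=np.array(c['camera_matrix']),np.array(c['R']),np.array(c['t']); o=-R.T@t; C=np.array([*ctr,.072]); P=[]
    for v,u in zip(*np.nonzero(m)):
        d=R.T@np.linalg.solve(K,[u,v,1.]); d/=np.linalg.norm(d); b=d@(o-C); q=b*b-((o-C)@(o-C)-.0195**2)
        if q>0: P.append(o+d*(-b-q**.5)-C)
    P=np.array(P); f=P[np.hypot(P[:,0],P[:,1])>.006]; w=f[:,:2].sum(0)
    return len(P),np.degrees(np.arctan2(w[1],w[0])),P.mean(0)
def spat(c,hb=(280,215,375,280)):
    m=mask(c,(5,120,60),(20,255,255),hb); H=onplane(c,m,.016)
    u,v=rect(m)[0]; b=(max(0,int(u)-75),int(v)-30,int(u)-10,int(v)+20)
    B=mask(c,(0,0,150),(180,40,255),b); return H,onplane(c,B,.011)
E
python3 - <<'E'
from h import *
c=snap('wrist'); print(stripe(c,(300,168,336,204)))
t=snap('top'); print(spat(t))
E
```

```text
(61, np.float64(110.70600019121072), array([-0.00317693,  0.00839142,  0.01607457]))
(((469.26849365234375, -69.3485107421875), (108.54084777832031, 25.10730743408203), 83.7449951171875), ((479.4038391113281, 22.60939598083496), (95.31706237792969, 21.787124633789062), 83.55326843261719))
```

```bash
python3 - <<'E'
from h import *
c0=dict(image=cv2.imread('pics/w1.png')[:,:,::-1].copy(),R=[[0.29712639,-0.95483759,-0.00104598],[-0.9238415,-0.28775753,0.25241331],[-0.2413147,-0.07403233,-0.96761895]],t=[-0.26030061,0.55782712,0.5423194])
c=snap('wrist'); c0['camera_matrix']=c['camera_matrix']
for n,cc in(('then',c0),('now',c)):
    for nm,lo,hi in(('red',(0,120,80),(8,255,255)),('yel',(20,100,80),(32,255,255)),('grn',(50,90,60),(85,255,255))):
        m=mask(cc,lo,hi,(280,140,350,205)); 
        if m.any():
            u,v,k=blob(m); p=ray(cc,u,v,.0265); print(n,nm,k,p.round(4),np.degrees(np.arctan2(p[1]+.0695,p[0]-.659)).round(1))
    # flange outer circle centre
    m=mask(cc,(0,0,150),(180,40,255),(270,125,370,225))
    for b in((306,172,342,206),(302,168,336,204)):
        s=mask(cc,(0,0,110),(180,70,255),b); n2,l,st,ce=cv2.connectedComponentsWithStats(s)
        for i in range(1,n2):
            if st[i,4]>12:
                k=(l==i).astype(np.uint8)*255; vx,vy,x0,y0=cv2.fitLine(np.argwhere(k)[:,::-1].astype(np.float32),2,0,.01,.01).ravel()
                p,q=ray(cc,x0-8*vx,y0-8*vy,.09),ray(cc,x0+8*vx,y0+8*vy,.09); d=q-p; print(n,st[i],'line',np.degrees(np.arctan2(d[1],d[0])).round(1))
E
```

```text
then red 70 [ 0.68   -0.0848  0.0265] -36.0
then yel 77 [ 0.6791 -0.0531  0.0265] 39.1
then grn 56 [ 0.6483 -0.0448  0.0265] 113.4
then [323 177  18  18  47] line -27.1
then [306 201   5   5  15] line -119.0
then [302 168  11   6  40] line -64.3
then [302 174   4   5  13] line -138.9
then [323 182  13  13  37] line -29.7
then [302 185   7  19  47] line -152.3
now yel 27 [ 0.6821 -0.0506  0.0265] 39.3
now grn 65 [ 0.6484 -0.0456  0.0265] 114.0
now [318 172  24  25 162] line 129.2
now [302 168  34  10 129] line 80.8
now [318 182  18  15  64] line 116.0
```

```bash
cat >> h.py <<'E'
def stripe2(c,ctr=(.6590,-.0695)):
    "stripe azimuth: pixels inside the ball outline, ray-sphere hits, line fit in plan view"
    u0,v0=proj(c,[*ctr,.072]); K,R,t=np.array(c['camera_matrix']),np.array(c['R']),np.array(c['t']); o=-R.T@t; C=np.array([*ctr,.072]); P=[]
    g=cv2.cvtColor(c['image'],cv2.COLOR_RGB2GRAY)
    for v in range(int(v0)-25,int(v0)+25):
        for u in range(int(u0)-25,int(u0)+25):
            if g[v,u]<100: continue
            d=R.T@np.linalg.solve(K,[u,v,1.]); d/=np.linalg.norm(d); b=d@(o-C); q=b*b-((o-C)@(o-C)-.018**2)
            if q>0: P.append((o+d*(-b-q**.5)-C)[:2])
    P=np.array(P,np.float32); vx,vy,x0,y0=cv2.fitLine(P,2,0,1e-4,1e-4).ravel()
    s=np.sign(vx*x0+vy*y0); return len(P),P.mean(0),np.degrees(np.arctan2(s*vy,s*vx)),np.degrees(np.arctan2(y0,x0))
E
python3 - <<'E'
from h import *
c=snap('wrist')
c0=dict(image=cv2.imread('pics/w1.png')[:,:,::-1].copy(),R=[[0.29712639,-0.95483759,-0.00104598],[-0.9238415,-0.28775753,0.25241331],[-0.2413147,-0.07403233,-0.96761895]],t=[-0.26030061,0.55782712,0.5423194],camera_matrix=c['camera_matrix'])
print(stripe2(c0)); print(stripe2(c))
E
```

```text
(62, array([ 0.00702817, -0.00525435], dtype=float32), np.float32(-33.506733), np.float32(-36.78228))
(67, array([-0.00269564,  0.00820857], dtype=float32), np.float32(108.86145), np.float32(108.17986))
```

The stripe reads about 108.5° and green is at 114°, so the knob is a few degrees short. I'll regrip and push against the stop.

Call:
step_arm:
  steps: [1,0,0,0,10,1,0,0,0,10,1,0,-1.5,35,0,1,0,0,35,0,1,0,0,35,0,1,0,0,35,0,1,0,0,31,0,1,0,0,0,0]

```text
time_s: 10.65
tool_pos: [0.6573, -0.0697, 0.2324]
tool_rot: [-179.9, -0.3, 150.3]
force: [-0.5, 0.8, 0.1]
grip_width: 0.0868
grasp_force: 0.0
```

```bash
python3 - <<'E'
from h import *
plan(.659,-.0695,.236)
print(env.get_obs()['qpos'])
E
```

```text
at [ 0.6573 -0.0697  0.2324] yaw 150.31 | shift [-1.4  1.  -3.6] | /1: [-1.4  1.  -3.6] 
[ 42.17403872  38.40660467 -53.49992992  90.32892615  32.41252183
  68.36833019  42.46237009]
```

Call:
step_arm:
  steps: [1,-1.5,1,-3.5,0,0,0,0,0,0,0,0,0,0,0,0,0,0,0,0,0,0,0,0,0,0,0,0,0,-2,0,0,0,0,-2,0,0,0,0,-2,0,0,0,0,0]
  grip_force: 60

```text
time_s: 11.78
tool_pos: [0.66, -0.0704, 0.2391]
tool_rot: [-179.8, -0.1, 156.3]
force: [-5.0, -3.8, 3.8]
grip_width: 0.0377
grasp_force: 60.0
```

```bash
python3 -c "
from h import *
o=env.get_obs();print(o['wrist_torque'],o['tool_rot'],o['tool_pos'])"
```

```text
[-0.7361976   0.93942321 -0.0466413 ] [-1.79835097e+02 -8.45283183e-02  1.56317778e+02] [ 0.65997918 -0.07043143  0.23906844]
```

Call:
step_arm:
  steps: [0,0,0,0,-2,0,0,0,0,-2,0,0,0,0,0]

```text
time_s: 12.15
tool_pos: [0.6603, -0.0705, 0.239]
tool_rot: [-179.8, -0.0, 160.4]
force: [-4.2, -5.1, 3.1]
grip_width: 0.038
grasp_force: 60.0
```

```bash
python3 -c "
from h import *
o=env.get_obs();print(o['wrist_torque'],o['tool_rot'],o['tool_pos'])"
```

```text
[-0.93541233  0.61913831  0.2985158 ] [-1.79849642e+02 -1.82553793e-02  1.60416929e+02] [ 0.66029964 -0.07052611  0.23895112]
```

Call:
step_arm:
  steps: [0,0,0,0,-2,0,0,0,0,-2,0,0,0,0,0]

```text
time_s: 12.52
tool_pos: [0.6603, -0.0705, 0.2389]
tool_rot: [-179.9, -0.0, 164.4]
force: [-4.0, -5.5, 1.4]
grip_width: 0.0381
grasp_force: 60.0
```

```bash
python3 -c "
from h import *
o=env.get_obs();print(o['wrist_torque'],o['tool_rot'],o['tool_pos'])"
```

```text
[-0.92244142  0.59953403  0.25369634] [-1.79857526e+02 -3.22914423e-02  1.64413874e+02] [ 0.66029185 -0.07045734  0.23889237]
```

Call:
step_arm:
  steps: [0,0,0,0,-2,0,0,0,0,-2,0,0,0,0,-2,0,0,0,0,0,1,0,0,0,0,1,0,0,0,0,1,0,0,0,0,1,0,0,0,0]

```text
time_s: 13.52
tool_pos: [0.6607, -0.0684, 0.2394]
tool_rot: [179.9, 0.0, 170.4]
force: [-0.6, -0.7, -0.5]
grip_width: 0.0703
grasp_force: 0.0
```

Call:
step_arm:
  steps: [1,0,0,-25,0,1,0,0,-40,0,1,0,0,-40,0,1,0,0,-40,0,1,0,0,-25,0,1,0,0,0,0]

```text
time_s: 14.28
tool_pos: [0.661, -0.0682, 0.4134]
tool_rot: [180.0, 0.3, 170.3]
force: [0.6, -0.9, -0.5]
grip_width: 0.0869
grasp_force: 0.0
```

```bash
python3 - <<'E'
from h import *
c=snap('wrist'); plan(.659,-.0695,.236)
for ctr in((.659,-.0695),(.66,-.0705),(.658,-.0685)): print(stripe2(c,ctr))
g=mask(c,(60,90,60),(85,255,255),(260,130,380,240)); u,v,nn=blob(g); p=ray(c,u,v,.026); print(nn,p,np.degrees(np.arctan2(p[1]+.0695,p[0]-.659)))
cv2.imwrite('pics/w4.png',cv2.resize(c['image'][130:230,260:385],None,fx=5,fy=5,interpolation=2)[:,:,::-1])
E
```

```text
at [ 0.6606 -0.0686  0.4113] yaw 170.32 | shift [  1.5  -1.1 175.3] | /5: [ 0.3 -0.2 35.1] 
(62, array([-0.00304495,  0.00835776], dtype=float32), np.float32(110.87856), np.float32(110.01802))
(58, array([-0.0036571 ,  0.00877339], dtype=float32), np.float32(109.733635), np.float32(112.62831))
(65, array([-0.00239369,  0.0077887 ], dtype=float32), np.float32(112.34683), np.float32(107.08367))
64 [ 0.64838452 -0.04551129  0.026     ] 113.87033720365984
```

View pics/w4.png

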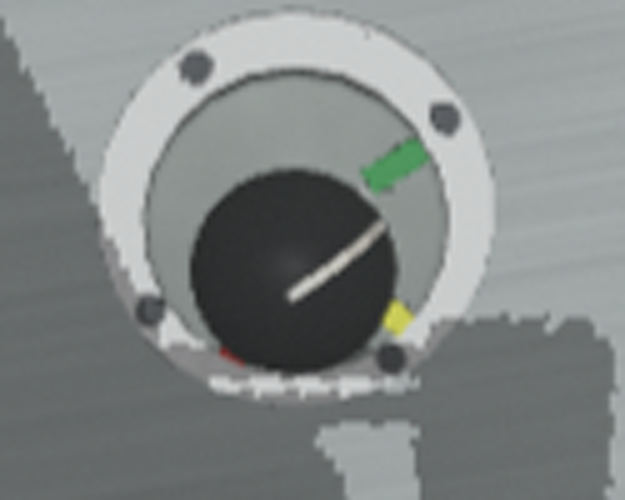

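The stripe now runs parallel to the green mark. About 20° of extra turning barely moved it, so the knob is at its end stop. Next is the spatula.

Call:
step_arm:
  steps: [1,0,0,0,10,1,0,0,0,10,1,0,0,0,10,1,0,0,0,10,1,0,0,0,10,1,0,0,0,10,1,0,0,0,10,1,0,0,0,10,1,0,0,0,6.5,1,0,0,0,0]

```text
time_s: 15.58
tool_pos: [0.6603, -0.0692, 0.4083]
tool_rot: [-179.9, 0.0, 83.9]
force: [-0.7, -0.4, -0.3]
grip_width: 0.0872
grasp_force: 0.0
```

Call:
step_arm:
  steps: [1,2,-32,0,0,1,2,-32,20,0,1,2,-32,30,0,1,2,-32,30,0,1,2,-32,30,0,1,2,-30,30,0,1,0,0,0,0,1,0,0,0,0]

```text
time_s: 16.58
tool_pos: [0.4736, -0.0369, 0.2698]
tool_rot: [179.9, 0.0, 83.9]
force: [-0.0, -0.1, 0.4]
grip_width: 0.087
grasp_force: 0.0
```

```bash
python3 - <<'E'
from h import *
plan(.4731,-.0362,.1855,83.6); print(env.get_obs()['qpos'])
s=snap('side'); m=mask(s,(5,120,60),(20,255,255),(335,175,395,240)); print(onplane(s,m,.016))
c=snap('wrist'); m=mask(c,(5,120,60),(20,255,255)); print(cv2.minAreaRect(np.argwhere(m>0)[:,::-1].astype(np.float32)))
cv2.imwrite('pics/w5.png',c['image'][:,:,::-1])
print('pred handle front, tip',proj(c,[.4744,-.0244,.02]),proj(c,[.4848,.070,.011]))
E
```

```text
at [ 0.4736 -0.0369  0.2698] yaw 83.86 | shift [ 0.6 -0.6 84.3] | /3: [ 0.2 -0.2 28.1] | roll 0.3
[ 49.74348504   7.8625916  -50.75109639 115.06084882   7.04229535
  60.05362644 -10.40252019]
((465.6929626464844, -69.29859924316406), (111.66522979736328, 23.448253631591797), 83.5760726928711)
((376.0, 257.5), (147.0, 526.0), 90.0)
pred handle front, tip [319.88874277 198.56053612] [320.18075531  54.49527674]
```

View pics/w5.png

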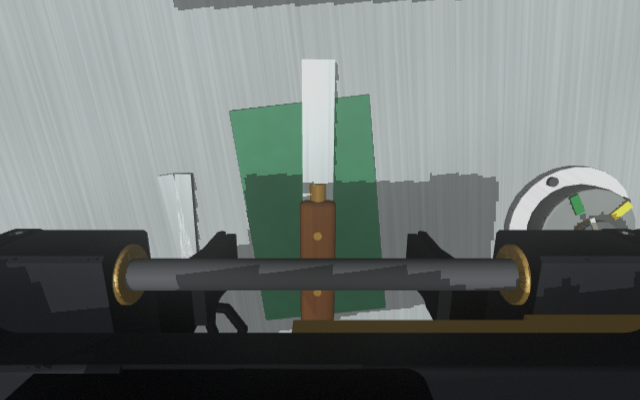

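The spatula is centred between the fingers, with its tip at (320,58) and the handle front at row 201. I'm descending to grip it.

Call:
step_arm:
  steps: [1,-1.5,-0.5,28,0,1,0,0,28,0,1,0,0,24,0,1,0,0,0,0]

```text
time_s: 17.18
tool_pos: [0.4724, -0.0381, 0.1884]
tool_rot: [-179.9, -0.1, 83.8]
force: [-0.3, -0.3, 1.0]
grip_width: 0.0869
grasp_force: 0.0
```

```bash
python3 -c "
from h import *
plan(.4728,-.0388,.1857,83.6);print(env.get_obs()['force'])"
```

```text
at [ 0.4724 -0.0381  0.1884] yaw 83.83 | shift [-0.7  0.5  2.7] | /1: [-0.7  0.5  2.7] | roll 0.2
[-0.27860965 -0.28845406  1.019588  ]
```

Next I'll grip, lift to blade height (TCP to about 0.24) and check how the spatula sits in the hand.

Call:
step_arm:
  steps: [1,0,0.5,2.5,0,0,0,0,0,0,0,0,0,0,0,0,0,0,0,0,0,0,0,0,0,0,0,0,0,0,0,0,0,0,0]
  grip_force: 60

```text
time_s: 18.05
tool_pos: [0.4728, -0.0383, 0.1867]
tool_rot: [-180.0, 0.0, 83.8]
force: [1.1, 0.1, 0.2]
grip_width: 0.0351
grasp_force: 0.0
```

Call:
step_arm:
  steps: [0,0,0,-10,0,0,0,0,-15,0,0,0,0,-15,-2,0,0,0,0,0,0,0,0,0,0]

```text
time_s: 18.68
tool_pos: [0.4727, -0.0384, 0.2268]
tool_rot: [180.0, 0.0, 85.8]
force: [0.3, -0.6, -1.4]
grip_width: 0.025
grasp_force: 60.0
```

```bash
python3 - <<'E'
from h import *
o=env.get_obs(); print(o['tool_pos'],o['tool_rot'],o['force'],o['grip_width'])
for n in('wrist','side','top'):
    c=snap(n,n+'6.png')
    p=o['tool_pos']; a=np.radians(o['tool_rot'][2]); 
    tip=np.array([p[0]+.107*np.cos(a),p[1]+.107*np.sin(a),p[2]-.1745]); print(n,proj(c,tip))
s=cv2.imread('pics/side6.png')[150:320,250:450]; w=cv2.imread('pics/wrist6.png')[0:300,170:470]
a=cv2.resize(s,(470,400),interpolation=2); b=cv2.resize(w,(320,320)); cv2.imwrite('pics/c6.png',np.hstack([a,cv2.copyMakeBorder(b,0,80,0,0,0)]))
E
```

```text
[ 0.47266353 -0.03835961  0.22678862] [1.79995721e+02 2.88254431e-02 8.57511063e+01] [ 0.34819942 -0.57120657 -1.36087874] 0.025038091479458752
wrist [322.32932105  19.57768138]
side [350.89258118 239.29235187]
top [272.87165085 243.10802079]
```

View pics/c6.png

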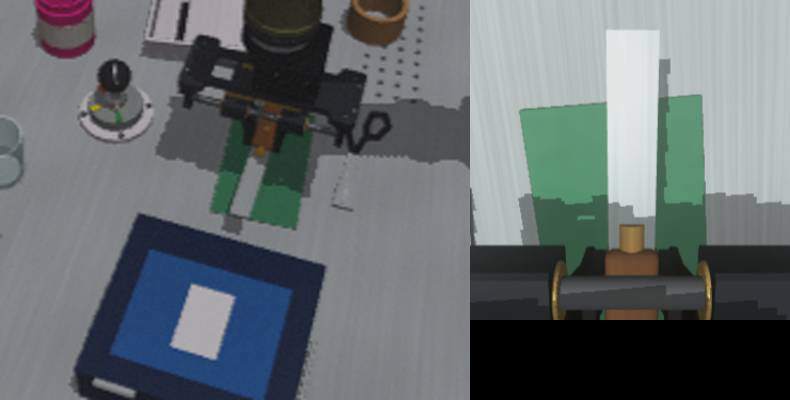

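The spatula is held. Its tip is at (323,28) in the wrist view and about (350,243) in the side view, a bit lower or shorter than predicted. I'll triangulate it.

```bash
cat >> h.py <<'E'
def tri(obs):
    "least-squares point from [(cam,u,v),...]"
    A=np.zeros((3,3));b=np.zeros(3)
    for c,u,v in obs:
        K,R,t=np.array(c['camera_matrix']),np.array(c['R']),np.array(c['t']); o=-R.T@t; d=R.T@np.linalg.solve(K,[u,v,1.]); d/=np.linalg.norm(d)
        M=np.eye(3)-np.outer(d,d); A+=M; b+=M@o
    return np.linalg.solve(A,b)
def tipw(c,w=12):
    "blade end in the wrist view: top edge of bright strip around the centre column"
    g=cv2.cvtColor(c['image'],cv2.COLOR_RGB2GRAY).astype(float); return g
E
python3 - <<'E'
from h import *
w=snap('wrist'); s=snap('side'); t=snap('top')
gw=cv2.cvtColor(w['image'],cv2.COLOR_RGB2GRAY).astype(int); print('wrist col322 rows15-50',gw[15:50,322]); print('row60',gw[60,295:350])
def show(c,u,v,du,dv):
    g=cv2.cvtColor(c['image'],cv2.COLOR_RGB2GRAY); print(g[v-dv:v+dv,u-du:u+du])
print('side');show(s,351,243,10,9)
print('top');show(t,274,243,10,8)
E
```

```text
wrist col322 rows15-50 [190 190 190 190 190 190 191 191 192 191 191 192 196 217 227 226 226 227
 227 227 227 227 226 226 227 227 227 227 226 227 226 227 227 226 227]
row60 [190 192 199 224 230 230 229 230 229 229 229 229 229 229 229 230 230 230
 229 229 229 229 227 228 228 228 228 227 228 228 228 227 228 228 228 228
 226 226 226 227 226 224 221 221 219 221 222 222 223 223 223 217 149 131
 131]
side
[[ 79  77  80  80  79  79  79  63  98 125 130 130 131 131 130 129 130  96
   77  78]
 [ 83  79  78  77  78  79  77  62 100 125 132 132 130 131 131 128 128 104
   81  78]
 [ 79  82  78  79  78  79  61  68 117 131 131 131 131 131 129 129 118  92
   78  79]
 [ 81  80  80  79  81  79  63  99 125 130 132 131 131 131 129 129  98  81
   81  78]
 [ 79  81  78  79  79  80  63  97 125 132 132 132 132 132 130 129 103  82
   80  78]
 [ 79  79  79  80  78  78  74 118 129 131 133 131 131 130 131 120  91  78
   77  79]
 [ 87  76  91  90  83  63  80 105 123 130 130 133 132 131 131 122  92  78
   77  77]
 [129 128 130 112 101  78  60  68  76  78 103 125 127 130 129 102  82  77
   77  79]
 [132 131 132 129 
[... 1497 characters left out ...]
 154 155
  154 154]
 [127 128 128 128 127 128 128 128 126 142 154 153 153 153 153 153 153 154
  152 153]
 [128 127 127 128 128 128 128 128 126 144 156 155 154 154 153 153 154 153
  153 153]
 [128 127 128 127 127 128 128 127 130 146 156 154 154 155 155 155 154 155
  155 154]
 [123 124 125 123 125 125 125 124 128 145 154 153 153 153 152 151 151 152
  151 152]
 [127 127 127 127 127 127 128 128 131 143 148 152 155 155 154 155 155 154
  153 154]
 [126 125 125 126 126 125 125 125 125 124 123 123 124 123 113 120 131 132
  132 137]
 [126 127 127 127 127 127 127 127 127 127 126 126 127 127 127 127 126 126
  126 128]
 [130 130 130 130 129 130 129 129 129 129 129 129 128 128 128 128 127 127
  127 129]]
```

```bash
python3 - <<'E'
from h import *
w=snap('wrist'); s=snap('side'); t=snap('top'); o=env.get_obs(); print(o['tool_pos'])
W,S,T=(w,322.2,27.8),(s,350.8,241.3),(t,273.1,243.2)
for L in([W,S],[W,T],[S,T],[W,S,T]): print((tri(L)*1000).round(1))
# handle ferrule/front in wrist to get pitch: rows of handle front edge
g=mask(w,(3,120,40),(14,255,255),(295,180,350,300)); ys=np.nonzero(g.sum(1))[0]; print('handle front row',ys[0])
p=o['tool_pos'];a=np.radians(85.75)
for z in(.170,.175,.18): print(z,proj(w,[p[0]+.012*np.cos(a),p[1]+.012*np.sin(a),p[2]-.164+.005]),proj(w,[p[0]+.107*np.cos(a),p[1]+.107*np.sin(a),p[2]-z]))
E
```

```text
[ 0.47276733 -0.03819899  0.22656005]
[480.2  67.8  42.3]
[480.6  69.2  36.5]
[480.4  68.6  43.5]
[480.4  68.1  42.7]
handle front row 237
0.17 [322.75733061 249.40843904] [323.25446678  16.82199876]
0.175 [322.75733061 249.40843904] [323.21713036  20.22154972]
0.18 [322.75733061 249.40843904] [323.1822905   23.39378341]
```

The tip sits about 9 mm lower than intended because the fingers closed late, during the lift. I'll put the spatula back down and regrip it deeper, with more closing time.

Call:
step_arm:
  steps: [0,0,0,15,0,0,0,0,12,0,0,0,0,4,0,0,0,0,0,0,1,0,0,0,0,1,0,0,0,0,1,0,0,0,0,1,0,0,9,0,1,0,0,0,0]

```text
time_s: 20.25
tool_pos: [0.4723, -0.0383, 0.1859]
tool_rot: [-179.9, -0.0, 85.8]
force: [-1.0, -0.0, 0.2]
grip_width: 0.0672
grasp_force: 0.0
```

```bash
python3 -c "
from h import *
plan(.4728,-.0388,.1857,83.6);print(env.get_obs()['force'])"
```

```text
at [ 0.4723 -0.0383  0.1859] yaw 85.80 | shift [-0.5  0.5  0.2] | /1: [-0.5  0.5  0.2] | roll 2.2
[-0.9922797  -0.02620886  0.2057226 ]
```

Call:
step_arm:
  steps: [0,0,0,0,0,0,0,0,0,0,0,0,0,0,0,0,0,0,0,0,0,0,0,0,0,0,0,0,0,0,0,0,0,0,0,0,0,0,0,0,0,0,0,0,0,0,0,0,0,0]
  grip_force: 60

```text
time_s: 21.5
tool_pos: [0.4728, -0.0383, 0.1868]
tool_rot: [180.0, 0.0, 85.8]
force: [1.0, 0.3, 0.3]
grip_width: 0.0255
grasp_force: 60.0
```

Call:
step_arm:
  steps: [0,0,0,-10,0,0,0,0,-15,0,0,0,0,-15,0,0,0,0,0,0,0,0,0,0,0]

```text
time_s: 22.12
tool_pos: [0.4727, -0.0384, 0.2268]
tool_rot: [180.0, 0.0, 85.8]
force: [0.1, -0.3, -1.4]
grip_width: 0.0252
grasp_force: 60.0
```

```bash
cat >> h.py <<'E'
def edge(c,p0,p1,n=200):
    "subpixel point of the strongest grey step along segment p0->p1"
    g=cv2.GaussianBlur(cv2.cvtColor(c['image'],cv2.COLOR_RGB2GRAY),(3,3),0).astype(np.float32)
    xs=np.linspace(p0[0],p1[0],n,dtype=np.float32)[None];ys=np.linspace(p0[1],p1[1],n,dtype=np.float32)[None]
    v=cv2.remap(g,xs,ys,1)[0]; d=np.abs(np.gradient(cv2.GaussianBlur(v[None],(9,1),0)[0])); i=d.argmax(); return xs[0,i],ys[0,i],d[i]
E
python3 - <<'E'
from h import *
w=snap('wrist'); s=snap('side'); t=snap('top'); o=env.get_obs(); p=o['tool_pos']; a=np.radians(o['tool_rot'][2]); print(p,o['tool_rot'],o['grip_width'])
pt=lambda r,z: np.array([p[0]+r*np.cos(a),p[1]+r*np.sin(a),p[2]-z])
L=[]
for c in(w,s,t):
    e=edge(c,proj(c,pt(.085,.1755)),proj(c,pt(.125,.1755))); print(e,proj(c,pt(.1065,.1755))); L.append((c,e[0],e[1]))
print(tri(L[:2])*1000,tri(L)*1000)
E
```

```text
[ 0.47250548 -0.0382674   0.22626976] [-1.79944435e+02 -7.04404940e-03  8.57941111e+01] 0.025527607731236614
(np.float32(321.87585), np.float32(-0.39049438), np.float32(39.780937)) [321.86470057  21.5594416 ]
(np.float32(351.0218), np.float32(239.4071), np.float32(2.2094193)) [350.98688338 239.51461546]
(np.float32(272.507), np.float32(243.20486), np.float32(0.9299927)) [273.09444728 243.24043668]
[480.2681435   73.47217701  59.69495568] [480.28600712  71.54648472  58.08874512]
```

```bash
python3 - <<'E'
from h import *
w=snap('wrist'); s=snap('side'); o=env.get_obs(); p=o['tool_pos']; a=np.radians(o['tool_rot'][2])
pt=lambda r,z: np.array([p[0]+r*np.cos(a),p[1]+r*np.sin(a),p[2]-z])
e=edge(w,(322,5),(322,60)); f=edge(s,proj(s,pt(.095,.1755)),proj(s,pt(.115,.1755))); print(e,f)
q=tri([(w,*e[:2]),(s,*f[:2])]); print(q*1000,(q-p)*1000)
E
```

```text
(np.float32(322.0), np.float32(22.13568), np.float32(3.394287)) (np.float32(350.91885), np.float32(239.57784), np.float32(1.3696823))
[480.21655957  67.97416971  50.47402411] [   7.59414235  106.18146333 -175.87564175]
```

The tip is now 176 mm below and 106 mm ahead of the TCP, at z = 50.5 mm, which is at gap height. I'm advancing and watching the force.

Call:
step_arm:
  steps: [0,10,0,-0.5,0,0,10,0,0,0,0,8,0,0,0,0,5,0,0,0,0,0,0,0,0]

```text
time_s: 23.0
tool_pos: [0.4752, -0.0048, 0.2272]
tool_rot: [180.0, 0.0, 85.8]
force: [-0.5, 0.5, -0.3]
grip_width: 0.0254
grasp_force: 60.0
```

```bash
python3 - <<'E'
from h import *
s=snap('side'); t=snap('top'); o=env.get_obs(); p=o['tool_pos']; a=np.radians(o['tool_rot'][2]); print(p,o['force'])
pt=lambda r,z: np.array([p[0]+r*np.cos(a),p[1]+r*np.sin(a),p[2]-z])
# top view: lid front edge vs tip, cast at known heights
e=edge(t,(240,225),(275,225)); print('lid lip top edge',ray(t,*e[:2],.0605),e); e=edge(t,(240,265),(275,265)); print(ray(t,*e[:2],.0605))
print('tip pred',pt(.1065,.176),'top px',proj(t,pt(.1065,.176)))
cv2.imwrite('pics/c7.png',np.hstack([cv2.resize(s['image'][200:280,300:400],(500,400),interpolation=2),cv2.resize(t['image'][215:275,240:285],(300,400),interpolation=2)])[:,:,::-1])
E
```

```text
[ 0.47523426 -0.0055104   0.227209  ] [-0.11773384 -0.46542636  0.21287235]
lid lip top edge [0.52371872 0.08765827 0.0605    ] (np.float32(264.44724), np.float32(225.0), np.float32(5.5145874))
[0.42936641 0.1108709  0.0605    ]
tip pred [0.48306169 0.10070156 0.051209  ] top px [259.42354906 242.26733259]
```

View pics/c7.png

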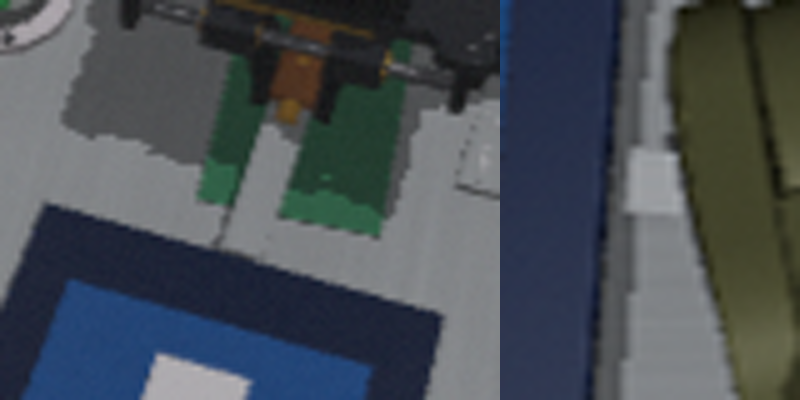

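The tip is about 7 mm in front of the lip and square to it. I'll insert it.

Call:
step_arm:
  steps: [0,4,0,0,0,0,4,0,0,0,0,3,0,0,0,0,0,0,0,0]

```text
time_s: 23.6
tool_pos: [0.476, 0.006, 0.2272]
tool_rot: [-180.0, 0.0, 85.8]
force: [-0.2, -0.2, -0.8]
grip_width: 0.0256
grasp_force: 60.0
```

Call:
step_arm:
  steps: [0,3,0,0,0,0,3,0,0,0,0,0,0,0,0]

```text
time_s: 23.98
tool_pos: [0.4765, 0.012, 0.2272]
tool_rot: [180.0, -0.0, 85.8]
force: [-0.1, -0.6, -1.0]
grip_width: 0.0255
grasp_force: 60.0
```

Call:
step_arm:
  steps: [0,0,0,-3,0,0,0,0,-3,0,0,0,0,-3,0,0,0,0,0,0]

```text
time_s: 24.48
tool_pos: [0.4764, 0.0117, 0.2364]
tool_rot: [-180.0, 0.0, 85.8]
force: [-0.4, 0.7, -2.4]
grip_width: 0.0252
grasp_force: 60.0
```

The force shows the lid resting on the blade. I'll lift along an arc about the hinge.

Call:
step_arm:
  steps: [0,0,0,-4,0,0,0,0,-4,0,0,6,0,-4,0,0,6,0,-4,0,0,6,0,-4,0,0,6,0,-4,0,0,0,0,0,0]

```text
time_s: 25.35
tool_pos: [0.4784, 0.0366, 0.2606]
tool_rot: [180.0, -0.0, 85.9]
force: [0.6, 1.0, -2.1]
grip_width: 0.0255
grasp_force: 60.0
```

```bash
python3 - <<'E'
from h import *
s=snap('side'); w=snap('wrist'); o=env.get_obs(); print(o['tool_pos'],o['force'],o['wrist_torque'])
cv2.imwrite('pics/c8.png',np.hstack([cv2.resize(s['image'][170:350,270:410],(350,450),interpolation=2),cv2.resize(w['image'],(450,281))[:,:] if 0 else cv2.copyMakeBorder(cv2.resize(w['image'],(440,275)),0,175,0,0,0)])[:,:,::-1])
E
```

```text
[0.47836552 0.03620658 0.26039903] [-0.11124777 -0.57527514 -1.24243793] [ 0.03852302 -0.12123788  0.04513184]
```

View pics/c8.png

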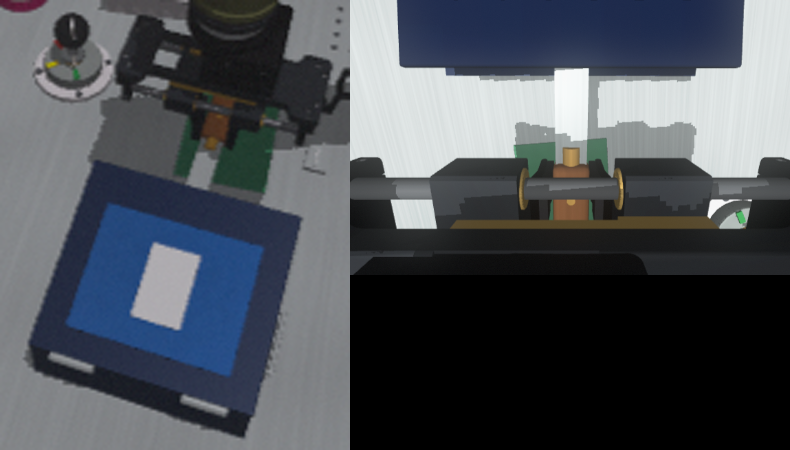

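The lid is rising and the blade is under it. Continuing the arc.

Call:
step_arm:
  steps: [0,4,0,-11,0,0,4,0,-11,0,0,5.5,0,-12,0,0,5.5,0,-12,0,0,7.5,0,-10.5,0,0,7.5,0,-10.5,0,0,9.5,0,-9.5,0,0,9.5,0,-9.5,0,0,0,0,0,0]

```text
time_s: 26.58
tool_pos: [0.4824, 0.0902, 0.3472]
tool_rot: [179.9, -0.1, 85.9]
force: [-0.2, -0.5, -1.8]
grip_width: 0.0256
grasp_force: 60.0
```

Call:
step_arm:
  steps: [0,10.5,0,-7.5,0,0,10.5,0,-7.5,0,0,12,0,-5.5,0,0,12,0,-5.5,0,0,0,0,0,0]

```text
time_s: 27.2
tool_pos: [0.4855, 0.1353, 0.3729]
tool_rot: [179.9, -0.1, 85.9]
force: [0.1, -0.8, -0.9]
grip_width: 0.0256
grasp_force: 60.0
```

```bash
python3 - <<'E'
from h import *
s=snap('side'); w=snap('wrist'); o=env.get_obs(); print(o['tool_pos'],o['force'],o['wrist_torque'])
cv2.imwrite('pics/c9.png',np.hstack([cv2.resize(s['image'][120:360,240:410],(350,494),interpolation=2),cv2.copyMakeBorder(cv2.resize(w['image'],(440,275)),0,219,0,0,0)])[:,:,::-1])
E
```

```text
[0.48543135 0.13395666 0.37232261] [ 0.60766065 -0.90414558 -2.14770772] [-0.02614848 -0.0789693  -0.04183062]
```

View pics/c9.png

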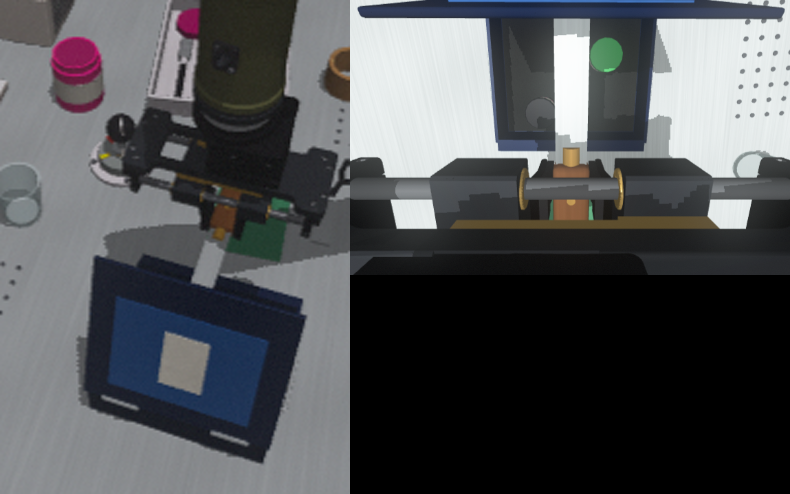

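The lid is at about 65°. A green-capped pot shows at (606,55) and a dark one at (540,110). I'll push it past upright.

Call:
step_arm:
  steps: [0,12.5,0,-3.5,0,0,12.5,0,-3.5,0,0,13,0,-1,0,0,13,0,-1,0,0,13,0,1,0,0,13,0,1,0,0,0,0,0,0]

```text
time_s: 28.18
tool_pos: [0.4907, 0.2117, 0.3791]
tool_rot: [-179.9, -0.1, 85.9]
force: [0.0, 0.6, -2.1]
grip_width: 0.0257
grasp_force: 60.0
```

Call:
step_arm:
  steps: [0,5,0,0,0,0,0,0,0,0]

```text
time_s: 28.42
tool_pos: [0.4914, 0.2133, 0.3787]
tool_rot: [-179.9, 0.3, 85.7]
force: [-1.7, -6.8, 1.2]
grip_width: 0.0256
grasp_force: 60.0
```

Call:
step_arm:
  steps: [0,4,0,0,0,0,0,0,0,0]

```text
time_s: 28.68
tool_pos: [0.4919, 0.2147, 0.3783]
tool_rot: [-179.8, 0.6, 85.6]
force: [-3.7, -13.0, 3.3]
grip_width: 0.0253
grasp_force: 60.0
```

The lid is on its stop. I'll retract and return the spatula to the mat.

Call:
step_arm:
  steps: [0,-15,0,0,0,0,-30,0,0,0,0,-35,0,0,0,0,-35,0,0,0,0,-35,0,10,0,0,-35,0,30,0,0,-35,0,40,0,0,-35,0,40,0,0,0,0,40,0,0,0,0,0,0]

```text
time_s: 29.92
tool_pos: [0.4715, -0.0352, 0.217]
tool_rot: [-179.7, -0.1, 85.8]
force: [-0.6, 0.5, -1.4]
grip_width: 0.0255
grasp_force: 60.0
```

```bash
python3 - <<'E'
from h import *
plan(.4727,-.0384,.1868,84)
t=snap('top'); cv2.imwrite('pics/t10.png',cv2.resize(t['image'][160:320,150:370],(800,582),interpolation=2)[:,:,::-1])
E
```

```text
at [ 0.4715 -0.0352  0.217 ] yaw 85.77 | shift [-3.1  1.5 30.2] | /1: [-3.1  1.5 30.2] | roll 1.8
```

View pics/t10.png

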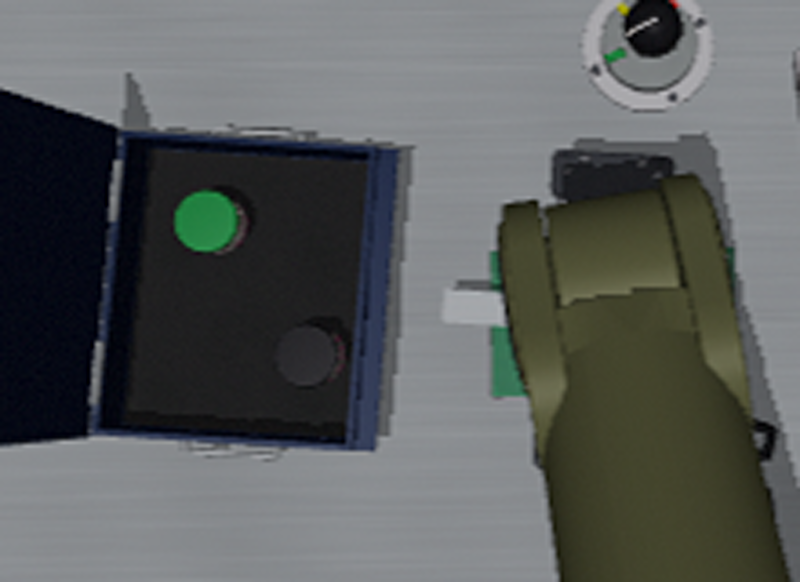

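The lid is fully open. There are two pots: green at (207,221) and black at (234,258) in full-image pixels. I'm setting the spatula down on the mat.

Call:
step_arm:
  steps: [0,-3,1.5,12,2,0,0,0,12,0,0,0,0,6,0,0,0,0,0,0,1,0,0,0,0,1,0,0,0,0,1,0,0,0,0,1,0,0,0,0,1,0,0,0,0,1,0,0,-30,0,1,0,0,-45,0,1,0,0,-45,0]

```text
time_s: 31.48
tool_pos: [0.4741, -0.0382, 0.3103]
tool_rot: [-180.0, -0.0, 83.8]
force: [1.0, -0.9, -0.5]
grip_width: 0.0862
grasp_force: 0.0
```

```bash
python3 - <<'E'
from h import *
t=snap('top')
g=mask(t,(50,120,60),(80,255,255),(180,195,225,245)); print('green',rect(g),ray(t,*rect(g)[0],.044))
gr=cv2.cvtColor(t['image'],cv2.COLOR_RGB2GRAY); hs=cv2.cvtColor(t['image'],cv2.COLOR_RGB2HSV)
print(gr[252:262,222:250:2]); 
m=cv2.inRange(gr,50,75); k=np.zeros_like(m); k[245:268,222:246]=255; r=rect(m&k); print('black',r,ray(t,*r[0],.044))
plan(.53,.22,.33,83)
E
```

```text
green ((206.5, 220.0), (16.0, 17.0), 90.0) [0.53899713 0.23032088 0.044     ]
[[28 31 32 39 39 40 40 42 42 32 39 15 24 57]
 [31 30 27 39 38 40 41 41 42 45 35 18 26 49]
 [32 32 34 39 40 41 43 42 43 46 24 32 14 54]
 [30 31 34 40 42 42 42 42 44 44 35 36 24 56]
 [32 31 36 41 40 43 42 44 43 45 31 43 23 49]
 [32 30 37 43 42 43 45 43 46 45 43 43 29 47]
 [33 30 40 41 41 43 43 45 45 47 30 43 29 49]
 [30 31 36 43 43 43 44 46 46 46 34 42 33 44]
 [33 31 33 42 42 44 45 45 46 48 45 32 39 44]
 [32 29 37 42 43 43 46 46 47 49 52 29 39 44]]
black ((233.5, 265.0), (1.0, 0.0), 180.0) [0.42971618 0.16367924 0.044     ]
at [ 0.4764 -0.0376  0.3159] yaw 83.85 | shift [261.9  25.7 -14.1] | /7: [37.4  3.7 -2. ] | roll 0.9
```

Call:
step_arm:
  steps: [0.7,34,4.2,-2,0,0.7,34,4.2,-2,0,0.7,34,4.2,-2,0,0.7,34,4.2,-2,0,0.7,34,4.2,0,0,0.7,34,4.2,0,0,0.7,34,4.2,0,0,0.7,34,4.2,0,-2,0.7,0,0,0,0,0.7,0,0,0,0]

```text
time_s: 32.78
tool_pos: [0.5371, 0.2278, 0.3167]
tool_rot: [-180.0, 0.1, 85.8]
force: [0.8, -0.4, 0.4]
grip_width: 0.0607
grasp_force: 0.0
```

```bash
python3 - <<'E'
from h import *
w=snap('wrist','w11.png')
g=mask(w,(50,120,60),(80,255,255),(200,100,450,260)); r=rect(g); p=ray(w,*r[0],.044); print('green',r,p); plan(p[0],p[1],.190,85.7)
t=snap('top'); gr=cv2.medianBlur(cv2.cvtColor(t['image'],cv2.COLOR_RGB2GRAY),3)
m=cv2.inRange(gr,37,60); k=np.zeros_like(m); k[240:272,220:243]=255; r=rect(m&k); print('black',r,ray(t,*r[0],.044))
print('spatula',spat(t))
print(proj(w,[.449,.161,.044]))
E
```

```text
green ((321.0, 202.5), (51.0, 52.0), 90.0) [0.53633007 0.23131485 0.044     ]
at [0.5373 0.2272 0.3168] yaw 85.71 | shift [  4.   -1.2 126.8] | /4: [ 1.  -0.3 31.7] | roll 0.0
black ((234.0, 257.5), (15.0, 16.0), 90.0) [0.44757471 0.16264651 0.044     ]
spatula (((472.1258850097656, -69.34303283691406), (108.40367889404297, 25.13216209411621), 83.56171417236328), ((519.9456787109375, -6.213377952575684), (25.107004165649414, 2.5131595134735107), 89.25617218017578))
[221.96061747 291.98215226]
```

View pics/w11.png

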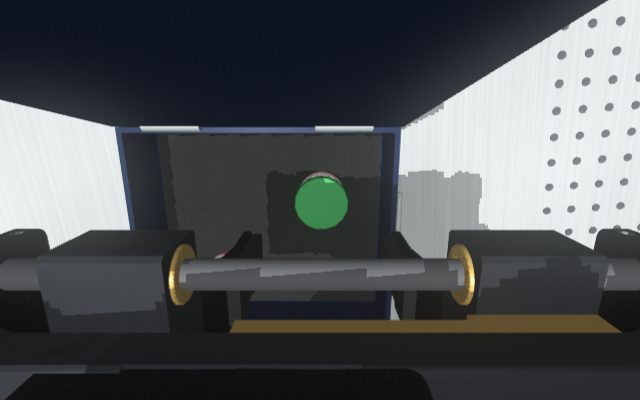

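The green cap is centred between the fingers at (321,202), so I'm descending. That was my last picture, so I'll rely on numbers from here.

Call:
step_arm:
  steps: [0.7,1,-0.3,32,0,0.7,1,-0.3,32,0,0.7,1,-0.3,32,0,0.7,1,-0.3,29,0,0.7,0,0,0,0,0,0,0,0,0,0,0,0,0,0,0,0,0,0,0,0,0,0,0,0,0,0,0,0,0,0,0,0,0,0]
  grip_force: 40

```text
time_s: 34.25
tool_pos: [0.5368, 0.2326, 0.1935]
tool_rot: [179.9, 0.0, 85.8]
force: [-0.8, -1.5, 5.8]
grip_width: 0.0413
grasp_force: 40.0
```

Call:
step_arm:
  steps: [0,0,0,-15,0,0,0,0,-25,0,0,0,0,-25,0,0,0,0,-25,0,0,0,0,-25,0,0,0,0,0,0]

```text
time_s: 35.0
tool_pos: [0.5366, 0.2332, 0.3097]
tool_rot: [179.8, -0.1, 85.8]
force: [-0.2, -0.1, 0.0]
grip_width: 0.041
grasp_force: 40.0
```

```bash
python3 - <<'E'
from h import *
o=env.get_obs(); print(o['grip_width'],o['force'])
t=snap('top')
# tray corners: use inner bright floor+walls at several thresholds
for th in(120,140,160):
    m=mask(t,(0,0,th),(180,45,255),(350,150,500,270)); print(th,rect(m),onplane(t,m,.035))
w=snap('wrist'); g=mask(w,(50,120,60),(80,255,255),(200,60,450,330)); print(rect(g))
plan(.5045,-.252,.31)
E
```

```text
0.040998171370044786 [-0.19685848 -0.14195591  0.01164502]
120 ((424.5, 209.5), (119.0, 149.0), 90.0) ((561.57470703125, -307.8873291015625), (378.1961975097656, 295.93548583984375), 89.22959899902344)
140 ((424.5, 209.5), (119.0, 149.0), 90.0) ((561.57470703125, -307.8873291015625), (378.1961975097656, 295.93548583984375), 89.22959899902344)
160 ((423.8622131347656, 208.83840942382812), (82.69123077392578, 99.943115234375), 83.23382568359375) ((561.4776611328125, -302.33599853515625), (204.31312561035156, 244.25933837890625), 5.841812610626221)
((321.0, 304.5), (27.0, 96.0), 90.0)
at [0.536  0.2324 0.3071] yaw 85.79 | shift [-485.4    4.1   -2.9] | /13: [-37.3   0.3  -0.2]
```

Call:
step_arm:
  steps: [0,-25,0.7,0,0,0,-35,0.7,0,0,0,-38,0.7,0,0,0,-38,0.7,0,0,0,-38,0.7,0,0,0,-38,0.7,0,0,0,-38,0.7,0,0,0,-38,0.7,0,0,0,-38,0.7,0,0,0,-38,0.7,0,0,0,-38,0.7,0,0,0,-38,0.7,0,0]

```text
time_s: 36.6
tool_pos: [0.5116, -0.2081, 0.306]
tool_rot: [-179.9, -0.0, 85.8]
force: [0.0, -0.2, 0.1]
grip_width: 0.0414
grasp_force: 40.0
```

Call:
step_arm:
  steps: [0,-30,0.7,0,0,0,-24,0.7,0,0,0,0,0,0,0,0,0,0,0,0]

```text
time_s: 37.1
tool_pos: [0.51, -0.2593, 0.307]
tool_rot: [-180.0, -0.1, 85.9]
force: [-0.3, 1.1, -0.4]
grip_width: 0.0411
grasp_force: 40.0
```

```bash
python3 - <<'E'
from h import *
o=env.get_obs(); print(o['grip_width'],o['force'],o['qpos']); plan(.509,-.2624,.193)
E
```

```text
0.04110694787712131 [-0.31944307  1.12201937 -0.3793943 ] [ 65.19792939  19.18517471 -48.27140953 100.07268911  15.30163644
  67.66638366   8.5052904 ]
at [ 0.51   -0.2593  0.307 ] yaw 85.89 | shift [ -3.2  -0.8 114. ] | /3: [-1.1 -0.3 38. ]
```

Call:
step_arm:
  steps: [0,-3,-1,25,0,0,0,0,30,0,0,0,0,30,0,0,0,0,20,0,0,0,0,5,0,0,0,0,0,0]

```text
time_s: 37.85
tool_pos: [0.509, -0.2635, 0.1977]
tool_rot: [180.0, 0.0, 85.8]
force: [0.6, -0.5, 0.3]
grip_width: 0.041
grasp_force: 40.0
```

Call:
step_arm:
  steps: [0,0,0,2,0,0,0,0,1,0,0,0,0,0,0]

```text
time_s: 38.22
tool_pos: [0.5086, -0.264, 0.1946]
tool_rot: [180.0, 0.0, 85.8]
force: [-0.3, 0.4, -0.9]
grip_width: 0.0415
grasp_force: 40.0
```

Call:
step_arm:
  steps: [0,0,0,1,0,0,0,0,0.5,0,0,0,0,0,0]

```text
time_s: 38.6
tool_pos: [0.5085, -0.2638, 0.1927]
tool_rot: [-180.0, -0.0, 85.8]
force: [-0.6, -0.8, -0.6]
grip_width: 0.0412
grasp_force: 40.0
```

Call:
step_arm:
  steps: [0.65,0,0,0,0,0.65,0,0,0,0,0.65,0,0,0,0,0.65,0,0,0,0,0.65,0,0,-25,0,0.65,0,0,-45,0,0.65,0,0,-45,0,0.65,0,0,0,0]

```text
time_s: 39.6
tool_pos: [0.5101, -0.2639, 0.3117]
tool_rot: [179.6, 0.2, 85.8]
force: [0.1, -0.3, 0.7]
grip_width: 0.0562
grasp_force: 0.0
```

```bash
python3 - <<'E'
from h import *
w=snap('wrist'); g=mask(w,(50,120,60),(80,255,255),(200,60,450,260)); r=rect(g); print(r,ray(w,*r[0],.043))
t=snap('top'); print('spatula',spat(t)[0]); print('knob',stripe2(t))
plan(.4476,.1626,.31)
E
```

```text
Traceback (most recent call last):
  File "h.py", line 19, in rect
    return cv2.minAreaRect(max(cs,key=cv2.contourArea))
                           ~~~^^^^^^^^^^^^^^^^^^^^^^^^
ValueError: max() iterable argument is empty
```

```bash
python3 - <<'E'
from h import *
for n in('wrist','top','side'):
    w=snap(n); m=mask(w,(45,60,30),(85,255,255)); k,l,st,ce=cv2.connectedComponentsWithStats(m)
    for i in range(1,k):
        if st[i,4]>25: print(n,st[i],ce[i].round(1),ray(w,*ce[i],.044).round(3))
    m=mask(w,(150,100,40),(175,255,255)); k,l,st,ce=cv2.connectedComponentsWithStats(m)
    for i in range(1,k):
        if st[i,4]>25: print(n,'mag',st[i],ce[i].round(1),ray(w,*ce[i],.03).round(3))
w=snap('wrist'); print(proj(w,[.509,-.263,.043]),w['image'][195:215:5,300:340:10].tolist())
E
```

```text
wrist [ 186    0  133   35 2820] [248.7  14.9] [ 0.472 -0.129  0.044]
wrist [ 293  185   54   52 2212] [319.3 210.2] [ 0.508 -0.265  0.044]
wrist mag [ 578   22   50   97 1231] [593.5  72.8] [ 0.712 -0.181  0.03 ]
top [281  71  16  14 128] [289.1  78.2] [0.898 0.027 0.044]
top [ 13 219  37  16 194] [ 30.5 226.6] [0.529 0.656 0.044]
top [ 53 220  11   8  61] [ 57.5 223.5] [0.535 0.591 0.044]
top [402 222  12  17 162] [407.7 229.7] [ 0.509 -0.259  0.044]
top [416 226   4  10  31] [417.2 230.2] [ 0.508 -0.282  0.044]
top [285 228  67  16 796] [321.5 234.3] [ 0.501 -0.049  0.044]
top [ 285  247   68   22 1201] [315.4 258.9] [ 0.442 -0.033  0.044]
top mag [259  70  18  15 135] [268.5  78.2] [0.905 0.081 0.03 ]
top mag [344  70  17  14 132] [350.8  77.6] [ 0.904 -0.131  0.03 ]
top mag [359 111  30  32 759] [373.6 126.5] [ 0.773 -0.186  0.03 ]
top mag [357 139  18  10  33] [365.  145.5] [ 0.724 -0.163  0.03 ]
top mag [441 173  19  21 117] [451.5 180.7] [ 0.631 -0.377  0.03 ]
side [357 147  13  12 116] [362.8 152.5] [ 0.505 -0.259  0.044]
side [196 192  15  17 150] [204.2 200.8] [0.897 0.038 0.044]
side [340 193  23  48 479] [350.2 215. ] [ 0.497 -0.012  0.044]
side [355 197  29  50 787] [370.9 223.7] [0.439 0.002 0.044]
side mag [326 124  18  15 218] [334.6 130.9] [ 0.615 -0.352  0.03 ]
side mag [265 138  24  24 469] [276.5 149.2] [ 0.774 -0.221  0.03 ]
side mag [222 152  11  17 115] [227.5 160.7] [ 0.904 -0.135  0.03 ]
side mag [268 166  22   9  78] [278.7 170.8] [ 0.738 -0.133  0.03 ]
side mag [186 207  17  18 169] [195.3 216.2] [0.905 0.084 0.03 ]
[324.24516452 209.67827294] [[[148, 149, 149], [67, 111, 76], [68, 111, 77], [69, 112, 77]], [[62, 101, 69], [65, 109, 75], [66, 110, 76], [67, 109, 76]], [[63, 108, 73], [64, 108, 73], [66, 109, 74], [65, 109, 75]], [[62, 107, 72], [64, 109, 73], [63, 108, 72], [63, 107, 72]]]
```

The green pot stands upright in the tray at (0.508, -0.265). Next is the black pot.

Call:
step_arm:
  steps: [0.65,30,-6.5,0,0,0.65,38,-8.5,0,0,0.65,38,-8.5,0,0,0.65,38,-8.5,0,0,0.65,38,-8.5,0,0,0.65,38,-8.5,0,0,0.65,38,-8.5,0,0,0.65,38,-8.5,0,0,0.65,38,-8.5,0,0,0.65,38,-8.5,0,0,0.65,30,-6.5,0,0,0.65,19,-4,0,0]

```text
time_s: 41.35
tool_pos: [0.4453, 0.1644, 0.3069]
tool_rot: [-179.9, -0.0, 85.9]
force: [-0.8, -0.2, -0.3]
grip_width: 0.0565
grasp_force: 0.0
```

Call:
step_arm:
  steps: [0.65,0,0,0,0,0.65,0,0,0,0]

```text
time_s: 41.6
tool_pos: [0.4462, 0.1619, 0.3072]
tool_rot: [-179.9, 0.0, 85.7]
force: [-0.2, -0.3, 0.2]
grip_width: 0.0563
grasp_force: 0.0
```

```bash
python3 - <<'E'
from h import *
w=snap('wrist'); u,v=proj(w,[.4476,.1626,.044]); print('pred',u,v,w['R'][2])
g=cv2.cvtColor(w['image'],cv2.COLOR_RGB2GRAY); print(g[int(v)-45:int(v)+45:5,int(u)-50:int(u)+50:5])
plan(.4476,.1626,.1925,85.7); print(env.get_obs()['qpos'])
E
```

```text
pred 324.30528901131095 209.3015715539968 [-0.02104478 -0.24873725 -0.96834235]
[[ 67  65  61  61  61  60  59  56  58  59  56  55  58  57  56  57  56  57
   57  57]
 [ 66  63  63  60  59  60  58  58  59  58  58  56  58  57  58  56  58  58
   57  57]
 [ 50  63  61  54  60  43  41  41  39  39  37  38  57  56  58  57  57  58
   57  58]
 [ 50  49  47  45  43  40  40  48 120 135 142 120  89  38  39  39  50  40
   38  39]
 [ 52  48  45  42  42  42  67  25  31  38  37  37  22 112  37  38  38  39
   38  39]
 [ 49  48  45  43  43  41  30  42  40  41  40  39  39  36  57  39  37  38
   37  36]
 [ 49  49  45  43  44  33  42  41  40  41  39  39  39  37  35  38  39  37
   39  38]
 [ 50  47  47  45  43  43  42  41  41  40  39  39  37  38  38  37  36  38
   38  39]
 [ 50  48  46  44  42  41  43  40  40  40  40  40  36  38  36  29  37  36
   37  36]
 [ 50  47  47  44  43  42  41  42  41  39  38  38  36  38  37  31  38  38
   39  38]
 [ 49  47  46  44  41  41  42  40  40  40  38  39  39  36  37  31  39  38
   39  38]
 [ 51  48  47  45  43  42  41  40  39  38  37  40  39  38  35  40  38  37
   39  37]
 [ 50  47  47  45  43  39  41  40  40  38  38  38  37  36  34  38  37  39
   39  41]
 [ 50  48  46  44  44  44  41  41  40  38  39  38  38  34  38  40  38  40
   38  38]
 [ 40  39  38  36  33  32  31  30  29  36  37  31  27  27  26  27  26  26
   26  25]
 [ 39  38  37  33  31  32  28  28  28  27  27  27  26  25  26  25  25  24
   25  26]
 [ 38  38  35  34  33  31  29  29  28  29  27  28  26  28  25  27  26  26
   26  25]
 [ 40  36  36  35  33  32  30  30  29  29  29  27  27  26  26  26  28  26
   26  27]]
at [0.4463 0.1617 0.3072] yaw 85.70 | shift [  1.    1.2 114.7] | /3: [ 0.3  0.4 38.2] | roll 0.0
[ 41.90604436   7.49923315 -67.63952042 112.50856435   7.66967854
  64.88337108 -33.13541503]
```

The cap outline matches the prediction, so I'm descending.

Call:
step_arm:
  steps: [0.65,0.5,0.5,32,0,0.65,0.5,0.5,32,0,0.65,0,0,30,0,0.65,0,0,19,0,0.65,0,0,0,0,0,0,0,0,0,0,0,0,0,0,0,0,0,0,0,0,0,0,0,0,0,0,0,0,0,0,0,0,0,0]
  grip_force: 40

```text
time_s: 43.02
tool_pos: [0.4478, 0.1638, 0.1956]
tool_rot: [179.9, 0.0, 85.8]
force: [-1.7, -0.8, 6.5]
grip_width: 0.0409
grasp_force: 40.0
```

Call:
step_arm:
  steps: [0,0,0,-15,0,0,0,0,-25,0,0,0,0,-25,0,0,0,0,-25,0,0,0,0,-25,0,0,0,0,0,0]

```text
time_s: 43.78
tool_pos: [0.4478, 0.1645, 0.3116]
tool_rot: [179.8, 0.0, 85.8]
force: [0.2, 0.2, -1.2]
grip_width: 0.041
grasp_force: 40.0
```

```bash
python3 - <<'E'
from h import *
print(env.get_obs()['qpos']); plan(.518,-.352,.31)
E
```

```text
[ 42.8557955    7.7337464  -69.04378145 112.03134833   8.11298889
  65.19952167 -33.62426496]
at [0.4478 0.1645 0.3116] yaw 85.78 | shift [-509.9  108.     1.6] | /14: [-36.4   7.7   0.1]
```

Call:
step_arm:
  steps: [0,-25,5,0,0,0,-35,7.5,0,0,0,-38,8,0,0,0,-38,8,0,0,0,-38,8,0,0,0,-38,8,0,0,0,-38,8,0,0,0,-38,8,0,0,0,-38,8,0,0,0,-38,8,0,0,0,-38,8,0,0,0,-38,8,0,0]

```text
time_s: 45.28
tool_pos: [0.507, -0.2827, 0.3084]
tool_rot: [-179.9, -0.1, 85.8]
force: [0.5, 0.7, -0.7]
grip_width: 0.0412
grasp_force: 40.0
```

Call:
step_arm:
  steps: [0,-35,8,0,0,0,-25,5,0,0,0,-10,2.5,0,0,0,0,0,0,0,0,0,0,0,0]

```text
time_s: 45.9
tool_pos: [0.5178, -0.351, 0.3096]
tool_rot: [-180.0, -0.0, 85.9]
force: [0.2, 0.5, -0.9]
grip_width: 0.041
grasp_force: 40.0
```

```bash
python3 - <<'E'
from h import *
o=env.get_obs(); print(o['grip_width'],o['force']); plan(.518,-.352,.1946)
t=snap('top'); print('spatula',spat(t)[0])
E
```

```text
0.040979015975706475 [ 0.19246883  0.54900773 -0.87608169]
at [ 0.5178 -0.351   0.3096] yaw 85.91 | shift [ -1.    0.2 115. ] | /3: [-0.3  0.1 38.3] 
spatula ((472.0447998046875, -69.74203491210938), (107.68277740478516, 24.88654327392578), 83.26473236083984)
```

Call:
step_arm:
  steps: [0,-1,0,25,0,0,0,0,30,0,0,0,0,30,0,0,0,0,20,0,0,0,0,6,0,0,0,0,0,0]

```text
time_s: 46.7
tool_pos: [0.5177, -0.3536, 0.1992]
tool_rot: [180.0, 0.0, 85.8]
force: [-0.7, 0.4, -0.6]
grip_width: 0.0411
grasp_force: 40.0
```

Call:
step_arm:
  steps: [0,0,0,2,0,0,0,0,1.5,0,0,0,0,0,0]

```text
time_s: 47.08
tool_pos: [0.5175, -0.3539, 0.1955]
tool_rot: [180.0, 0.0, 85.8]
force: [-0.2, -0.1, -0.9]
grip_width: 0.041
grasp_force: 40.0
```

Call:
step_arm:
  steps: [0,0,0,1,0,0,0,0,0,0]

```text
time_s: 47.32
tool_pos: [0.5176, -0.3538, 0.1947]
tool_rot: [180.0, 0.0, 85.8]
force: [-0.4, -0.4, 3.2]
grip_width: 0.0412
grasp_force: 40.0
```

Call:
step_arm:
  steps: [0.65,0,0,0,0,0.65,0,0,0,0,0.65,0,0,0,0,0.65,0,0,0,0,0.65,0,0,-25,0,0.65,0,0,-45,0,0.65,0,0,-45,0,0.65,0,0,-45,0,0.65,0,0,-45,0,0,0,0,0,0]

```text
time_s: 48.58
tool_pos: [0.5186, -0.3536, 0.4036]
tool_rot: [179.6, 0.2, 85.8]
force: [-0.5, -0.7, -0.4]
grip_width: 0.0523
grasp_force: 0.0
```

```bash
python3 - <<'E'
from h import *
w=snap('wrist'); g=cv2.cvtColor(w['image'],cv2.COLOR_RGB2GRAY); u,v=map(int,proj(w,[.5175,-.353,.043])); print(u,v)
m=cv2.inRange(g,0,75); k=np.zeros_like(m); k[v-30:v+30,u-35:u+35]=255; print(rect(m&k),ray(w,*rect(m&k)[0],.043))
m=mask(w,(45,60,30),(85,255,255)); kk,l,st,ce=cv2.connectedComponentsWithStats(m); print([(st[i],ray(w,*ce[i],.043).round(3)) for i in range(1,kk) if st[i,4]>200])
t=snap('top'); print('knob',stripe2(t)); s=snap('side'); print('knob side',stripe2(s))
# lid: check darkness/empty case in side view
m=mask(t,(45,60,30),(85,255,255),(165,190,265,290)); print('green px left in case',(m>0).sum())
o=env.get_obs(); print(o['tool_pos'])
E
```

```text
318 182
((318.0, 183.5), (39.0, 38.0), 90.0) [ 0.51676954 -0.35380973  0.043     ]
[(array([ 281,   73,   42,   44, 1481], dtype=int32), array([ 0.508, -0.266,  0.043]))]
knob (10, array([-0.00115445,  0.00935883], dtype=float32), np.float32(110.08567), np.float32(97.03211))
knob side (4, array([-0.00319537,  0.00610487], dtype=float32), np.float32(105.14729), np.float32(117.62814))
green px left in case 0
[ 0.517086   -0.35365258  0.39811944]
```

Both pots stand upright in the tray and the case is empty. To close the lid I'll carry the closed fingers over it, down behind it, and pull along an arc.

Call:
step_arm:
  steps: [0,0,0,-30,0,0,0,0,-22,0,0,30,-3.5,0,0,0,37,-3.5,0,0,0,37,-3.5,0,0,0,37,-3.5,0,0,0,37,-3.5,0,0,0,37,-3.5,0,0,0,37,-3.5,0,0,0,37,-3.5,0,0,0,37,-3.5,0,0,0,37,-3.5,0,0]

```text
time_s: 50.22
tool_pos: [0.5086, 0.0116, 0.4497]
tool_rot: [-179.9, -0.0, 85.8]
force: [0.4, -0.1, -0.2]
grip_width: 0.0003
grasp_force: 0.0
```

```bash
python3 -c "
from h import *
plan(.5031,.3515,.45,85.7); print(env.get_obs()['qpos'])"
```

```text
at [0.5086 0.0116 0.4497] yaw 85.76 | shift [ 3.385e+02 -3.060e+01 -3.000e-01] | /9: [37.6 -3.4 -0. ] | roll 0.1
[ 57.22280491   3.95415229 -63.29810816  97.1383852    3.54481265
  81.24337884 -10.80726729]
```

Call:
step_arm:
  steps: [0,37,-3.5,0,0,0,37,-3.5,0,0,0,37,-3.5,0,0,0,37,-3.5,0,0,0,37,-3.5,0,0,0,37,-3.5,0,0,0,37,-3.5,0,0,0,37,-3.5,0,0,0,34,-3,0,0,0,13,0,0,0,0,0,0,0,0]

```text
time_s: 51.6
tool_pos: [0.5028, 0.3561, 0.4493]
tool_rot: [-179.8, 0.1, 86.0]
force: [-0.2, -0.5, -0.4]
grip_width: 0.0006
grasp_force: 0.0
```

```bash
python3 - <<'E'
from h import *
plan(.5031,.3515,.3775,85.7); print(env.get_obs()['qpos'])
t=snap('top'); 
# lid top edge (navy) - leftmost extents predicted vs fingers
print(proj(t,[.5031,.3515,.27]),proj(t,[.501,.324,.237]))
E
```

```text
at [0.5028 0.3561 0.4493] yaw 85.96 | shift [-4.6  0.7 71.8] | /2: [-2.3  0.3 35.9] | roll 0.3
[ 10.49140285  25.38378249 -65.25273722  82.67223426  22.83915537
  86.54565977 -58.03819656]
[111.20319741 229.39821742] [133.42077297 231.38266384]
```

Call:
step_arm:
  steps: [0,0,0,25,0,0,0,0,25,0,0,0,0,22,0,0,0,0,0,0]

```text
time_s: 52.15
tool_pos: [0.5036, 0.3538, 0.3771]
tool_rot: [-179.9, 0.2, 85.7]
force: [-0.7, 0.6, 1.0]
grip_width: 0.0006
grasp_force: 0.0
```

Call:
step_arm:
  steps: [0,-10,0,0,0,0,-10,0,0,0,0,-10,0,0,0,0,-10,0,0,0,0,-9,0,0,0,0,-9,0,1,0,0,-9,0,1,0,0,-9,0,2,0,0,0,0,0,0]

```text
time_s: 53.28
tool_pos: [0.498, 0.2781, 0.3747]
tool_rot: [-180.0, 0.1, 85.7]
force: [0.2, 0.3, -0.1]
grip_width: 0.0006
grasp_force: 0.0
```

```bash
cat >> h.py <<'E'
def uh():
    o=env.get_obs(); p=o['tool_pos']; d=p[:2]-np.array([.4986,.2917]); print('u %.1f lat %.1f h %.1f'%(-1000*(d@[.075,.997]),1000*(d@[.997,-.075]),1000*(p[2]-.2375)),'F',o['force'].round(1))
E
python3 -c "
from h import *
uh()"
```

```text
u 13.6 lat 0.4 h 137.2 F [ 0.2  0.3 -0.1]
```

Call:
step_arm:
  steps: [0,-8,0,1,0,0,-8,0,2,0,0,-8,0,3,0]

```text
time_s: 53.65
tool_pos: [0.4959, 0.2551, 0.369]
tool_rot: [-180.0, 0.0, 85.8]
force: [-0.7, 0.5, 0.6]
grip_width: 0.0005
grasp_force: 0.7
```

```bash
python3 - <<'E'
from h import *
uh(); 
for n in('wrist','top','side'):
    w=snap(n); m=mask(w,(105,60,15),(125,255,255)) if n=='wrist' else mask(w,(105,60,15),(125,255,255),(100,170,280,310) if n=='top' else (270,190,420,390))
    k,l,st,ce=cv2.connectedComponentsWithStats(m); print(n,[tuple(st[i]) for i in range(1,k) if st[i,4]>150])
t=snap('side'); H=np.array([.4986,.2917,.0555]);f=np.array([-.075,-.997,0]); y=np.array([-.997,.075,0])
for th in(100,90,80,70,60):
    a=np.radians(th); L=H+.184*(f*np.cos(a)+np.array([0,0,np.sin(a)])); print(th,[proj(t,L+q*y).round(0) for q in(-.102,.102)])
E
```

```text
u 36.7 lat 0.0 h 131.5 F [-0.7  0.5  0.6]
wrist [(np.int32(141), np.int32(157), np.int32(337), np.int32(101), np.int32(15448)), (np.int32(91), np.int32(291), np.int32(88), np.int32(35), np.int32(2055)), (np.int32(466), np.int32(291), np.int32(82), np.int32(42), np.int32(2654))]
top [(np.int32(176), np.int32(185), np.int32(84), np.int32(101), np.int32(1724))]
side [(np.int32(281), np.int32(261), np.int32(108), np.int32(78), np.int32(4252))]
100 [array([265., 282.]), array([377., 317.])]
90 [array([271., 266.]), array([381., 299.])]
80 [array([278., 253.]), array([385., 284.])]
70 [array([285., 242.]), array([387., 271.])]
60 [array([290., 234.]), array([389., 262.])]
```

```bash
cat >> h.py <<'E'
def lidcheck(c,box,f=None):
    "IoU-free check: fraction of lid-plate sample points that look navy/blue/label per angle is ambiguous; print hull instead"
    m=mask(c,(100,60,15),(128,255,255),box); cs,_=cv2.findContours(m,0,1); h=cv2.convexHull(max(cs,key=cv2.contourArea)); return cv2.approxPolyDP(h,4,True)[:,0].tolist()
E
python3 - <<'E'
from h import *
t=snap('side'); print(lidcheck(t,(240,180,420,390)))
H=np.array([.4986,.2917,.0555]);f=np.array([-.075,-.997,0]); y=np.array([-.997,.075,0])
print('hinge',[proj(t,H+q*y).round(0) for q in(-.102,.102)],'base',[proj(t,H-[0,0,.0555]+q*y).round(0) for q in(-.1,.1)])
print('front rim',[proj(t,H+.17*f+q*y).round(0) for q in(-.1,.1)])
m=mask(t,(105,150,60),(115,255,255),(240,180,420,390)); print('blue label',m.any() and (rect(m),cv2.boundingRect(m)))
for th in(100,90,80,70,60,50):
    a=np.radians(th); L=H+.095*(f*np.cos(a)+np.array([0,0,np.sin(a)])); print(th,proj(t,L).round(0))
E
```

```text
[[286, 262], [386, 265], [370, 337], [362, 342], [285, 316], [281, 307]]
hinge [array([279., 307.]), array([369., 337.])] base [array([282., 317.]), array([366., 345.])]
front rim [array([306., 245.]), array([385., 268.])]
blue label (((328.91400146484375, 295.59234619140625), (75.67700958251953, 41.36558151245117), 16.389541625976562), (293, 266, 77, 61))
100 [321. 311.]
90 [324. 303.]
80 [326. 296.]
70 [329. 290.]
60 [331. 285.]
50 [333. 281.]
```

The lid follows the fingers (about 68°). Continuing.

Call:
step_arm:
  steps: [0,-9.5,0,4,0,0,-9.5,0,4,0,0,-10,0,6,0,0,-10,0,7,0,0,-9,0,8,0,0,-8,0,9,0,0,-8,0,9.5,0,0,-8,0,10,0,0,-5,0,11,0,0,-5,0,11,0,0,-5,0,11,0]

```text
time_s: 55.28
tool_pos: [0.4897, 0.1686, 0.2779]
tool_rot: [-180.0, -0.0, 85.8]
force: [-0.7, 1.0, 1.2]
grip_width: 0.0006
grasp_force: 0.4
```

```bash
python3 - <<'E'
from h import *
uh(); t=snap('side'); print(lidcheck(t,(240,180,420,390)))
E
```

```text
u 123.4 lat 0.3 h 40.4 F [-0.7  1.   1.2]
[[303, 249], [390, 255], [367, 343], [287, 318], [282, 306]]
```

Call:
step_arm:
  steps: [0,-2,0,9,0,0,-2,0,9,0,0,-1,0,9,0,0,0,0,6,0,0,0,0,3,0,0,0,0,0,0]

```text
time_s: 56.08
tool_pos: [0.4893, 0.1638, 0.2431]
tool_rot: [-180.0, 0.1, 85.8]
force: [-1.8, -1.6, 5.6]
grip_width: 0.0003
grasp_force: 2.6
```

```bash
python3 -c "
from h import *
uh()"
```

```text
u 128.2 lat 0.3 h 5.6 F [-1.8 -1.6  5.6]
```

Call:
step_arm:
  steps: [0,0,0,2,0,0,0,0,1.5,0,0,0,0,0,0]

```text
time_s: 56.45
tool_pos: [0.4895, 0.1645, 0.2427]
tool_rot: [-180.0, 0.2, 85.8]
force: [-11.2, -6.2, 32.8]
grip_width: 0.0004
grasp_force: 16.6
```

```bash
python3 -c "
from h import *
uh()"
```

```text
u 127.5 lat 0.5 h 5.2 F [-11.2  -6.2  32.8]
```

Call:
step_arm:
  steps: [0,0,0,-15,0,0,0,0,-40,0,0,0,0,-40,0,1,0,0,-40,0,1,0,0,-20,0,1,0,0,0,0]

```text
time_s: 57.2
tool_pos: [0.4897, 0.1639, 0.3949]
tool_rot: [179.9, 0.0, 85.8]
force: [0.0, 0.2, 0.4]
grip_width: 0.0225
grasp_force: 0.0
```

```bash
python3 - <<'E'
from h import *
t=snap('top'); print('lid',onplane(t,mask(t,(105,80,20),(125,255,255),(165,180,275,300)),.0605)); print(spat(t))
s=snap('side'); print(lidcheck(s,(240,180,420,390)),lidcheck(dict(s,image=cv2.imread('pics/side0.png')[:,:,::-1].copy()),(240,180,420,390)))
plan(.659,-.0695,.41,165); print(env.get_obs()['qpos'])
E
```

```text
lid ((487.6177978515625, 145.7436065673828), (74.71551513671875, 202.7465057373047), 85.63908386230469)
(((472.0904846191406, -69.35499572753906), (108.46224212646484, 24.88654327392578), 83.26473236083984), ((487.2532653808594, -17.10085678100586), (12.506400108337402, 2.494189500808716), 89.24726867675781))
[[309, 241], [387, 263], [366, 343], [285, 315], [282, 306]] [[309, 241], [387, 263], [366, 343], [284, 316], [282, 306]]
at [0.489  0.1633 0.3929] yaw 85.78 | shift [-219.6  186.7  -17.1] | /8: [-27.5  23.3  -2.1] | roll -79.2
[ 44.68999503  11.18405797 -72.17213927 101.13172623  10.97079461
  75.76724471 -34.13254058]
```

The lid outline is identical to the initial shut one. Now back to the knob.

Call:
step_arm:
  steps: [1,-24.5,20.8,-2,0,1,-24.5,20.8,-2,0,1,-24.5,20.8,-2,0,1,-24.5,20.8,-2,0,1,-24.5,20.8,-2,0,1,-24.5,20.8,-2,0,1,-24.5,20.8,-2,0,1,-24.5,20.8,-2,0,1,-24,20.5,-1,0,1,0,0,0,0]

```text
time_s: 58.55
tool_pos: [0.6612, -0.0749, 0.4091]
tool_rot: [-179.9, 0.0, 85.4]
force: [-1.0, -0.1, -0.2]
grip_width: 0.0869
grasp_force: 0.0
```

Call:
step_arm:
  steps: [1,0,0,0,-9.5,1,0,0,0,-9.5,1,0,0,0,-9.5,1,0,0,0,-9.5,1,0,0,0,0,1,0,0,0,0]

```text
time_s: 59.3
tool_pos: [0.6596, -0.0695, 0.4109]
tool_rot: [-180.0, -0.0, 123.6]
force: [-0.2, 0.9, 1.4]
grip_width: 0.0869
grasp_force: 0.0
```

```bash
cat >> h.py <<'E'
def knob():
    c=snap('wrist'); print(stripe2(c))
    for nm,lo,hi in(('red',(0,120,60),(8,255,255)),('yel',(20,100,60),(32,255,255)),('grn',(50,90,50),(85,255,255))):
        u0,v0=proj(c,[.659,-.0695,.03]); m=mask(c,lo,hi,(int(u0)-45,int(v0)-40,int(u0)+45,int(v0)+45))
        if m.any(): u,v,k=blob(m); p=ray(c,u,v,.0265); print(nm,k,np.degrees(np.arctan2(p[1]+.0695,p[0]-.659)).round(1))
E
python3 -c "
from h import *
knob(); plan(.659,-.0695,.236)"
```

```text
(64, array([-0.00336486,  0.00801415], dtype=float32), np.float32(111.978874), np.float32(112.7758))
red 1 -31.3
yel 65 39.6
grn 66 114.0
at [ 0.6596 -0.0694  0.411 ] yaw 123.67 | shift [  0.2  -0.5 175. ] | /5: [ 0.  -0.1 35. ]
```

Call:
step_arm:
  steps: [1,0,-0.5,35,0,1,0,0,35,0,1,0,0,35,0,1,0,0,35,0,1,0,0,34,0,0,0,0,0,0,0,0,0,0,0,0,0,0,0,0,0,0,0,0,0,0,0,0,0,0,0,0,0,0,0,0,0,0,0,0]
  grip_force: 60

```text
time_s: 60.85
tool_pos: [0.6591, -0.0699, 0.2376]
tool_rot: [-180.0, 0.0, 123.8]
force: [-2.6, -1.0, 3.2]
grip_width: 0.0377
grasp_force: 60.0
```

Call:
step_arm:
  steps: [0,0,0,0,6,0,0,0,0,7,0,0,0,0,7,0,0,0,0,7,0,0,0,0,7,0,0,0,0,7,0,0,0,0,7,0,0,0,0,7,0,0,0,0,7,0,0,0,0,6,0,0,0,0,6,0,0,0,0,0]

```text
time_s: 62.35
tool_pos: [0.6598, -0.0699, 0.2376]
tool_rot: [179.9, -0.1, 49.8]
force: [2.4, -1.5, 1.1]
grip_width: 0.038
grasp_force: 60.0
```

Call:
step_arm:
  steps: [1,0,0,0,0,1,0,0,0,0,1,0,0,0,0,1,0,0,0,0,1,0,0,-25,0,1,0,0,-40,0,1,0,0,-40,0,1,0,0,-40,0,1,0,0,-25,0,1,0,0,0,0,1,0,0,0,0]

```text
time_s: 63.72
tool_pos: [0.6589, -0.0697, 0.406]
tool_rot: [-179.9, 0.1, 49.8]
force: [0.6, -0.3, -0.3]
grip_width: 0.0871
grasp_force: 0.0
```

```bash
python3 -c "
from h import *
knob(); plan(.659,-.0695,.236)
t=snap('top'); print(stripe2(t))"
```

```text
(54, array([0.0065069, 0.0049615], dtype=float32), np.float32(37.920914), np.float32(37.32546))
red 62 -35.7
yel 76 39.1
grn 55 114.0
at [ 0.6588 -0.0698  0.4056] yaw 49.80 | shift [ 3.000e-01 -1.000e-01  1.696e+02] | /5: [ 0.1 -0.  33.9] 
(4, array([-0.00024874, -0.00783279], dtype=float32), np.float32(-38.325813), np.float32(-91.818886))
```

The stripe now lies on the yellow mark (37.6° against 39.1°). I'll run a final check of the bench by comparing with the first pictures.

```bash
python3 - <<'E'
from h import *
for n in('top','side'):
    c=snap(n); a=cv2.imread('pics/%s0.png'%n)[:,:,::-1].astype(int); d=(np.abs(c['image'].astype(int)-a).max(2)>45).astype(np.uint8)
    d=cv2.morphologyEx(d,cv2.MORPH_OPEN,np.ones((3,3),np.uint8)); k,l,st,ce=cv2.connectedComponentsWithStats(d); print(n,[st[i].tolist() for i in range(1,k) if st[i,4]>12])
    m=mask(c,(45,60,30),(85,255,255),(395,215,425,245) if n=='top' else (350,140,380,165)); print('green cap',rect(m))
t=snap('side'); m=mask(t,(5,120,60),(20,255,255),(335,175,395,240)); print('spatula',onplane(t,m,.016)); print(lidcheck(t,(240,180,420,390)))
m=mask(t,(60,80,40),(85,255,255),(330,180,395,250)); print('mat',onplane(t,m,.002))
print(proj(t,[.5175,-.353,.044]),env.get_obs()['force'])
E
```

```text
top [[288, 21, 175, 379, 27273], [308, 240, 3, 5, 15], [418, 279, 19, 19, 271], [465, 287, 141, 80, 5836], [430, 292, 12, 12, 62], [400, 369, 82, 31, 1507], [361, 375, 26, 25, 288], [599, 388, 41, 12, 390]]Traceback (most recent call last):
  File "<stdin>", line 5, in <module>
  File "h.py", line 19, in rect
    return cv2.minAreaRect(max(cs,key=cv2.contourArea))
                           ~~~^^^^^^^^^^^^^^^^^^^^^^^^
ValueError: max() iterable argument is empty
```

I'll move the arm to its start area so the comparison isn't obscured.

Call:
step_arm:
  steps: [1,-25,0,0,0,1,-35,0,0,0,1,-35,0,0,0,1,-35,0,0,0,1,-35,0,0,0,1,-35,0,0,0,1,-35,0,0,0,1,-35,0,0,0,1,-35,0,0,0,1,-35,0,0,0,1,-35,0,0,0,1,-35,0,0,0]

```text
time_s: 65.38
tool_pos: [0.3935, -0.3835, 0.4065]
tool_rot: [-179.9, -0.0, 49.8]
force: [-0.0, 0.0, -0.0]
grip_width: 0.0874
grasp_force: 0.0
```

Call:
step_arm:
  steps: [1,-35,0,0,3,1,-35,0,0,3,1,-35,0,0,3,1,-35,0,0,3,1,-35,0,0,3,1,-35,0,0,3,1,-35,0,0,3,1,-35,0,0,3,1,-25,0,0,3,1,0,0,0,3,1,0,0,0,0]

```text
time_s: 66.75
tool_pos: [0.1565, -0.5698, 0.4073]
tool_rot: [-180.0, -0.0, 19.8]
force: [0.0, -0.6, 0.0]
grip_width: 0.087
grasp_force: 0.0
```

```bash
python3 - <<'E'
from h import *
print(env.get_obs()['tool_pos'])
for n in('top','side'):
    c=snap(n); a=cv2.imread('pics/%s0.png'%n)[:,:,::-1].copy(); d=(np.abs(c['image'].astype(int)-a.astype(int)).max(2)>45).astype(np.uint8)
    d=cv2.morphologyEx(d,cv2.MORPH_OPEN,np.ones((2,2),np.uint8)); k,l,st,ce=cv2.connectedComponentsWithStats(d); print(n,[st[i].tolist() for i in range(1,k) if st[i,4]>8])
    b=(395,265,460,320) if n=='top' else (390,135,435,175)
    for q in(c,dict(c,image=a)): print('tape',blob(mask(q,(8,100,60),(22,255,255),b)))
    if n=='side':
        m=mask(c,(5,120,60),(20,255,255),(335,175,395,240)); print('spatula',onplane(c,m,.016)); print(lidcheck(c,(240,180,420,390)))
        m=mask(c,(60,80,40),(85,255,255),(330,180,395,250)); print('mat hull',cv2.boundingRect(m))
    else: print(spat(c)); print('knob',stripe2(c),stripe2(dict(c,image=a)))
E
```

```text
[ 0.15645989 -0.56982993  0.40725748]
top [[436, 218, 20, 18, 288], [401, 222, 19, 18, 275], [309, 241, 5, 5, 20], [319, 241, 10, 3, 20], [332, 242, 5, 3, 10], [338, 243, 6, 2, 12], [570, 289, 6, 5, 20], [583, 290, 3, 5, 10], [583, 297, 4, 5, 13], [544, 298, 20, 10, 75], [588, 305, 12, 10, 35], [567, 309, 3, 5, 12], [513, 315, 6, 3, 12], [513, 321, 7, 4, 16], [492, 323, 4, 3, 10], [604, 331, 3, 5, 12], [484, 334, 7, 4, 15], [397, 347, 8, 7, 23], [412, 346, 21, 17, 113], [518, 349, 8, 5, 19], [424, 352, 6, 4, 14], [429, 353, 18, 9, 60], [554, 353, 15, 6, 32], [408, 355, 3, 3, 9], [367, 359, 5, 3, 10], [534, 361, 5, 2, 10], [545, 360, 6, 5, 14], [362, 363, 4, 4, 10], [358, 367, 13, 5, 33], [378, 368, 6, 4, 12], [473, 368, 5, 3, 10], [353, 373, 20, 10, 62], [390, 373, 3, 5, 11], [398, 372, 5, 3, 12], [456, 374, 5, 4, 14], [483, 375, 4, 3, 9], [345, 379, 6, 3, 13], [337, 381, 15, 6, 38], [433, 381, 6, 3, 14], [451, 381, 5, 4, 13], [463, 382, 7, 3, 14], [338, 388, 4, 3, 10], [599, 389, 41, 11, 291], [318, 391, 10, 4, 25], [329, 391, 5, 3, 12], [301, 393, 7, 4, 17]]
tape (np.float64(429.00
[... 993 characters left out ...]
53], [355, 148, 16, 18, 217], [450, 160, 40, 76, 604], [567, 172, 13, 8, 71], [483, 175, 9, 4, 23], [538, 181, 26, 45, 219], [581, 188, 8, 15, 55], [596, 193, 4, 9, 23], [498, 195, 11, 15, 81], [578, 200, 3, 7, 21], [510, 203, 10, 17, 62], [638, 206, 2, 10, 20], [521, 223, 8, 8, 35], [603, 244, 5, 3, 11], [598, 251, 20, 10, 95], [493, 262, 4, 8, 17]]
tape (np.float64(411.07801418439715), np.float64(154.4787234042553), 282)
tape (np.float64(411.17894736842106), np.float64(154.40701754385964), 285)
spatula ((468.6914367675781, -68.9354248046875), (112.17826843261719, 25.111989974975586), 83.46052551269531)
[[309, 241], [387, 263], [367, 343], [284, 316], [282, 306]]
mat hull (340, 193, 44, 54)
```

Apart from the arm and its shadow, only the two pots in the tray and a 2–3 mm shift of the spatula differ from the start. Handing in.

```bash
python3 -c "
from cell import env
print(env.sign_off())"
```

```text
the job is handed in; nothing more can be done
None
```

The job is done and handed in at about 67 s: the case held two pots (green and black caps), and both now stand upright in the tray; the case lid is shut, the damper is at the yellow mark within about 2° by camera, the spatula is on its mat, and nothing else on the bench moved; sign-off returned no verdict.

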